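# Close down the wet grinder: hang the beaker, hold the screen at its mark

## Task

Close down the wet grinder for a check of its wheel: first hang its steel beaker, which lies on the draining rest, mouth down over the drying peg so that its rim sits on the peg's collar, and let go of it. Then lift the grinder's clear splash screen, which has a pull bar, until it is in line with the steel pointer arm beside it, and finish while still holding it there with the gripper (it falls shut if let go). Leave the pointer as it is set, never drop the beaker, and do not disturb the other things on the bench.

Things in the scene. Friction and masses are not known exactly. Their poses are not given: they have to be found in the camera images.
- beaker: Loose plain steel beaker, a straight cylinder 50 mm in diameter, 80 mm long, wall 3 mm (inside 44 mm wide, 76 mm deep), 60 to 130 g. Origin at the centre of its closed end's outer face; z axis runs from the closed end to the open mouth. At the start it lies level on the rest, mouth turned away from the robot (straight ahead to 35 degrees left), its axis about 61 mm above the bench.
- beaker_rim (a point): Centre of the beaker's open mouth, in the plane of its rim, 80 mm along the beaker's z axis.
- rest: Fixed steel draining rest: two level rods 8 mm thick along its own x axis, 30 mm apart, tops 40 mm above the bench, on a 90 x 50 mm base plate, 6 mm thick; below the rods its sides are 34 mm wide. Origin under its centre on the bench. The beaker lies centred along the rods, its sides overhanging them.
- peg_seat (a point): Centre of the upper face of the collar on the fixed white drying peg, 60 mm above the bench. Collar: disc 62 mm in diameter. Above it an upright post, 26 mm in diameter, rises 55 mm, tip chamfered; below it a 24 mm column on a 90 mm foot. The post fits loosely in the beaker (9 mm play all round), whose rim comes to rest on the collar.
- screen (a joint): Angle of the clear splash screen about its level hinge, rad: 0 closed (it slopes 25 degrees, 0.436 rad, down from the hinge towards the robot), growing as its free edge swings up; stop at 1.5. Hinged almost freely, 0.2 to 0.33 kg: some 1 to 2 N at the bar lifts it, and it falls shut when let go. 220 mm wide, plate edge 126 mm from the hinge line.
- screen_bar (a point): Middle of the screen's round steel pull bar: 10 mm thick, 110 mm long, parallel to the hinge, 170 mm from the hinge line in the plane of the screen, on a stay at each end; 39 mm clear gap between bar and screen edge. About 78 mm above the bench at the start. Axes turn with the screen: y along bar and hinge; at joint 0, x is level towards the grinder's back and z is up.
- screen_hinge (a point): Middle of the screen's hinge line, 150 mm above the bench, same axes as screen_bar.
- pointer (a joint): Angle of the steel pointer arm that marks where the screen is wanted, rad, measured about the same hinge line and from the same closed position as screen: the screen is in line with the pointer when both values are equal. Stiff; stays where it was set (0.5 to 0.95).
- pointer_tip (a point): Dark square end of the pointer, 118 mm from the hinge line, 137 mm to the left (+y of the grinder) of the screen's middle, just outside the screen's left edge. Its axes turn with the pointer: x of the pointer and x of the screen are parallel when they are in line.
- grinder: The fixed grinder: steel pan 250 x 270 mm with a grey motor housing (tops 130 mm) behind the hinge, two side cheeks 165 mm high at the hinge, and a dark wheel under the screen. Origin on the bench under the middle of the hinge line; x to its back, y along the hinge, z up.
- bowl: Bystander: dark grey plastic bowl, 150 mm wide, 60 mm high. Origin under its centre.
- mixing_cup: Bystander: white ceramic cup standing upright, 72 mm wide, 55 mm high. Origin under its centre.
- jar: Bystander: small glass jar with a lid, 52 mm wide, 60 mm high. Origin under its centre.
- brush: Bystander: brush 160 mm long lying flat.
- burner: Bystander: upright brass and steel bench burner, 120 mm high on an 85 mm square foot. Origin under its foot.
- handpiece: Bystander: slim grey grinding handpiece lying flat, 130 mm long, 27 mm high.
Not all that is in view belongs to the job. Leave any purple look-alike of the part that bears peg_seat alone.

How it is judged:
On the way:
1. the beaker stands mouth down on the peg's collar, let go of (horizontal distance between beaker_rim and peg_seat below 0.013 m and z of beaker_rim in the frame of peg_seat below 0.006 m and angle between beaker's own z axis and vertical above 3 rad and linear speed of beaker below 0.03 m/s and contact force between each of the arm, the fingers and beaker below 0.1 N), for 0.3 s.
At the end, for the whole second after the job is handed in: Beaker untouched, still, mouth down over the peg, upright within 8 degrees, rim within 6 mm of the collar in height and 13 mm of its centre; screen in line with the pointer within 0.06 rad, still, carried by the gripper's fingers (over 0.4 N) and nothing else (all of step 1 and angle between the x axis of screen_bar and the x axis of pointer_tip, either way round below 0.06 rad and value of joint screen above 0.4 rad and velocity of joint screen between -0.05 and 0.05 rad/s and contact force between the fingers and screen above 0.4 N and contact force between each of bowl, mixing_cup, jar, brush, burner, handpiece, beaker and screen below 0.1 N); the arm keeps its last pose, push and grip.
It fails at once if the pointer is moved (its tip by over 6 mm) (distance of pointer_tip from where it was at the start of the episode above 0.006 m).
It fails at once if a bystander is shifted by over 30 mm (distance of any of bowl, mixing_cup, jar, brush, burner, handpiece from where it was at the start of the episode above 0.03 m).
It fails at once if the beaker is dropped onto the bench (height (world z) of beaker_rim below 0.035 m).
It also fails if it takes over 69 s, if anything falls off the work surface, if the arm or the gripper's body presses on something with over 40 N, if the wrist force passes 120 N, or if a joint passes its speed limit or range.

## Robot

A 6-joint arm with a two-finger parallel gripper is mounted at the origin on the work surface. World frame = base frame: x ahead of the robot, y to its left, z up, the work surface at z = 0. Lengths are in m, angles in rad, forces in N, time in s.
With the tool pointing down it reaches from about 0.425 to 0.925 m from the base axis. Payload 12.5 kg.
Tool frame: the origin (TCP) lies at the centre of the arm's flange, where the gripper is bolted on; the fingertips stand 173 mm ahead of it and the grasp point (between the pads) lies tcp_to_grasp ahead of it (tcp_to_grasp is the distance from the TCP to the grasp point, in m); z points along the fingers, y is the direction in which the jaws open and shut (so a half turn about z gives the same grasp; the last joint's range is limited). The gripper opens to 85 mm and grips with 20 to 120 N. Pads are 22 mm wide; open, the fingers measure 114 mm over their backs; the gripper's body (76 mm by 85 mm) begins 54 mm behind the grasp point. The pads swing forward as they close: fully open they stand 13 mm farther back than shut.
Start: joints at [1.231, 0.491, 1.559, -0, 1.092, -0.106], TCP at [0.145, 0.608, 0.405] pointing down, gripper open.
Joint ranges: [-3.1, 3.1], [-0.84, 2.19], [0.05, 2.79], [-1.13, 4.28], [0.06, 2.93], [-2.69, 2.69]. Speed limits (rad/s): [2.22, 2.22, 2.79, 3.14, 3.14, 3.14].

## Interface

Orientations are given as a unit quaternion [x, y, z, w].
In Python, from workcell import * gives the robot as it stands.
- The arm moves only by the tool drive_tool, never from a script. Its argument "rows" is a list of rows, each an object with "xyz": the shift along the tool's x, y, z in m, a list of three; "delta_rot": the turn, a rotation vector about the tool's x, y, z in rad, a list of three; "jaw": the closure in counts, from 0 (fully open) to 255 (shut). A call has exactly 8 rows; each row is the pose to reach, as a shift and turn from the pose commanded when the call began, along the tool's axes at that moment; what a row does not reach only later rows make up. A row lasts 1/10 s, in which the tool goes at most 50 mm and 8.59 degrees, less where a joint would pass 70% of its speed; a pose out of reach is approached as far as the arm can. A call with a gripper value outside its range is refused whole. The fingers move at their own pace and stop on an object; "grip_force" is the grip in N (left out, the last holds). Time passes only in rows, so rows that repeat a pose let the fingers close, or fill a call up. It gives the time, the measured TCP pose, the force and the opening at its end, in the units of the state.
- get_obs(): the state, without advancing time (a new reading comes with each control period).
- camera(name): name is "side" or "top" or "wrist"; returns a dict with "pixels" (400x640x3 uint8, red, green, blue), "fx", "fy", "cx", "cy" (pixels), "R" (3x3) and "t" (3): a world point X has camera coordinates R X + t; the wrist camera has in their place "tool_from_camera" (4x4, takes a point from camera to tool coordinates, whose origin is the TCP and whose axes are the flange's). Camera axes: x right, y down, z forward; pixel columns grow to the right and rows downward; lengths in m; the calibration is good to about 2 mm. A picture is of the moment at which its call begins: read the wrist's pose just before it. There is no depth.
- sign_off(): hands the job in, once; it reports no verdict.
Trained networks look in a picture, given as the dict that the camera call returned (one of the last four; its "shot" number tells which), for a name from the list of things; names that differ only in an ending like _2 or _b are one class to them, and where a whole thing is asked for, a point or a joint stands for the part that bears it (a point fixed in the world has none). Each returns a list of dicts, best first, with "confidence" (0 to 1); they miss things now and then, are a little off and sometimes report something else, mostly with a low value. They report only what shows in the picture. A call takes as long as a camera call. They do not tell look-alikes from the thing itself.
- recognise(label, picture): "location" ([row, column] in pixels, amid what is visible of it).
- regions_of(label, picture): "pixels" (400x640 bool, what is visible of it) and "location" ([row, column] in pixels, amid what is visible of it).
- place_of(label, picture): "location" ([row, column] in pixels: a listed point, or the origin of a listed thing).
The state is a dict: "clock": time; "joint_positions": joint angles; "dq": joint speeds; "joint_torque": joint torques, N m; "tool_pos": TCP position; "eef_rot": TCP orientation; "wrist_force": force on the tool from outside, world axes, zero at the start; "ft_torque": the same for the moment, N m; "gripper_width": finger opening in m.
Only numpy, scipy, OpenCV 4.12 (cv2) and the standard library are available. Lean on these libraries where they do the work, as an engineer would, in place of code of your own. Each camera call takes 0.05 s, during which the arm holds its last target.

## Working session

There is one attempt and no reset: what is moved stays moved. The work goes in short steps, Python scripts to look and compute and a tool call to move; the robot and the scene stay as the last step left them, time stands still between calls to the robot, and variables do not carry over. Pictures are saved under pics/ and viewed, and the job is handed in when it is done.

Besides the shell and the picture viewer there is one more tool, called after "Call:" by a JSON object that holds its "fn" and its "kwargs". drive_tool: Moves the arm, as the interface text tells. Its arguments: {"type":"object","properties":{"rows":{"type":"array","items":{"type":"object","properties":{"xyz":{"type":"array","items":{"type":"number"}},"delta_rot":{"type":"array","items":{"type":"number"}},"jaw":{"type":"number"}}}},"grip_force":{"type":"number"}},"required":["rows"]}

```bash
ls; mkdir -p pics
python3 - <<'E'
from workcell import *
import cv2
o=get_obs();print(o)
import workcell;print([n for n in dir(workcell) if not n.startswith('_')])
for n in ['side','top','wrist']:
    p=camera(n);cv2.imwrite(f'pics/{n}0.png',p['pixels'][...,::-1])
    print(n,p['fx'],p['fy'],p['cx'],p['cy'],p.get('R'),p.get('t'),p.get('tool_from_camera'))
    for l in ['beaker','beaker_rim','rest','peg_seat','screen_bar','screen_hinge','pointer_tip','grinder','bowl','mixing_cup','jar','brush','burner','handpiece']:
        try: print(l,[(np.round(d['location']).tolist() if 0 else [round(float(v),1) for v in d['location']],round(d['confidence'],2)) for d in place_of(l,p)])
        except Exception as e: print(l,e)
E
```

```text
pics
{'clock': 0.0, 'joint_positions': array([ 1.23140860e+00,  4.91538973e-01,  1.55948682e+00,  9.57303613e-07,
        1.09168397e+00, -1.05607202e-01]), 'dq': array([ 1.25170846e-03,  4.00129213e-04, -1.95908664e-04, -1.32260677e-03,
        2.60428373e-03, -7.04655098e-05]), 'joint_torque': array([-4.67479981e-05, -6.18429422e+01, -2.61603838e+01, -1.62532115e-05,
        3.98970515e-03,  4.89299097e-06]), 'tool_pos': array([0.14475184, 0.60795768, 0.40412755]), 'eef_rot': array([ 1.16624460e-01,  9.93175928e-01, -5.44694013e-04, -1.23668707e-04]), 'wrist_force': array([-0.94338154,  0.39288449,  0.59447643]), 'ft_torque': array([ 0.01797852, -0.02114304, -0.01844213]), 'gripper_width': 0.08533798055114092}
['Unreachable', 'camera', 'get_obs', 'place_of', 'recognise', 'regions_of', 'sign_off', 'tcp_to_grasp']
side 383.4034738184937 383.4034738184937 321.14853244775253 202.65970292156695 [[ 0.99943658 -0.02981069  0.01542211]
 [-0.01137303 -0.73309637 -0.68002968]
 [ 0.03157805  0.67947114 -0.73302237]] [-0.49059062  0.06067312  1.2501552 ] None
beaker [([189.3, 318.5], 0.54), ([
[... 1302 characters left out ...]
ing_cup [([153.9, 296.9], 0.87)]
jar [([238.5, 314.3], 0.68)]
brush [([261.8, 407.8], 0.82), ([237.3, 315.3], 0.24)]
burner [([164.0, 178.4], 0.84)]
handpiece [([223.6, 449.4], 0.6)]
wrist 346.1629937005647 346.1629937005647 317.852829539152 200.68236159102293 None None [[-5.12525438e-04 -9.59745343e-01 -2.80871170e-01  7.13080032e-02]
 [ 9.99999844e-01 -5.53869128e-04  6.78174185e-05 -1.35711967e-03]
 [-2.20653321e-04 -2.80871091e-01  9.59745477e-01  3.02633452e-02]
 [ 0.00000000e+00  0.00000000e+00  0.00000000e+00  1.00000000e+00]]
beaker []
beaker_rim []
rest []
peg_seat []
screen_bar []
screen_hinge []
pointer_tip []
grinder []
bowl []
mixing_cup []
jar []
brush []
burner []
handpiece []
```

View pics/side0.png

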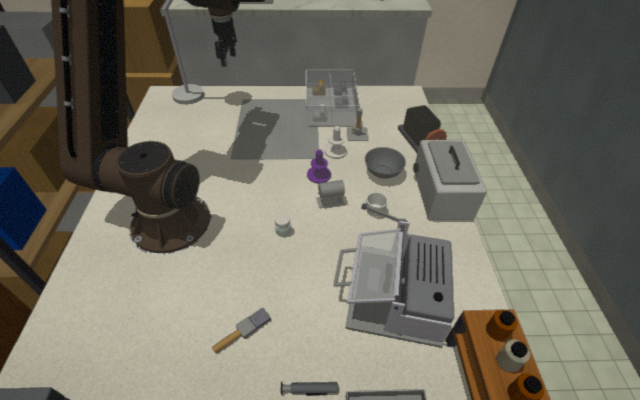

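View pics/top0.png

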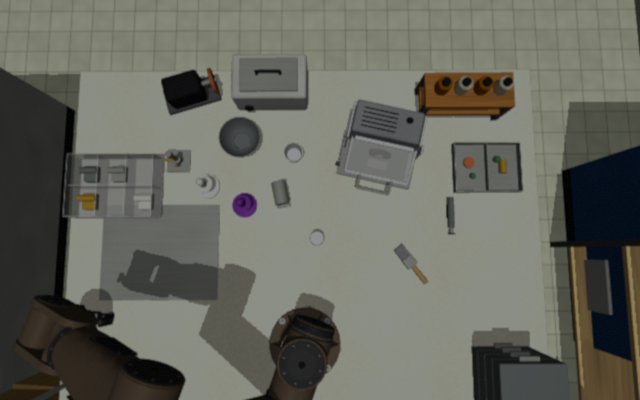

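View pics/wrist0.png

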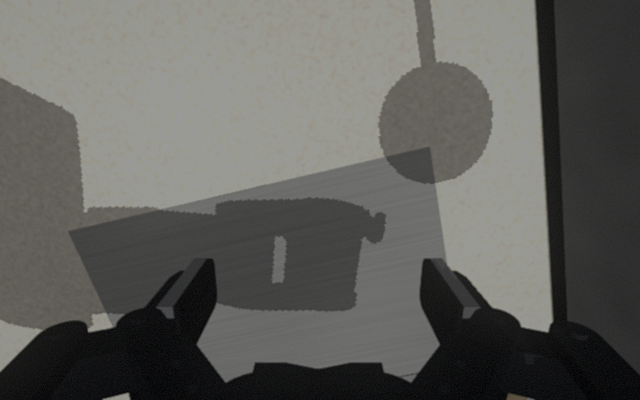

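Side view: beaker at (col 331,row 188), white peg at (337,140), purple look-alike at (319,165), screen bar at (342,268), pointer tip near (365,207)? Top view: beaker (281,193), white peg (208,184), purple (244,205), screen bar (372,185), cup (293,153), jar (317,237). I choose the white peg; now a crop check and a rough triangulation.

```bash
cat > h.py <<'E'
from workcell import *
import numpy as np, cv2
from scipy.spatial.transform import Rotation as Ro
from scipy.optimize import least_squares
def PM(p,o=None):
    K=np.array([[p['fx'],0,p['cx']],[0,p['fy'],p['cy']],[0,0,1]])
    if p.get('R') is not None: R,t=np.array(p['R']),np.array(p['t'])
    else:
        T=np.eye(4);T[:3,:3]=Ro.from_quat(o['eef_rot']).as_matrix();T[:3,3]=o['tool_pos']
        W=np.linalg.inv(T@np.array(p['tool_from_camera']));R,t=W[:3,:3],W[:3,3]
    return K@np.hstack([R,t[:,None]])
def proj(P,X):
    x=np.atleast_2d(X)@P[:,:3].T+P[:,3];return x[:,:2]/x[:,2:]
def tri(obs): # list of (P,(row,col))
    f=lambda X:np.concatenate([proj(P,X)[0]-np.array([c,r]) for P,(r,c) in obs])
    s=least_squares(f,[.7,0,.1]);return s.x,np.abs(s.fun).max()
def planez(P,rc,z):
    r,c=rc;A=np.array([P[0]-c*P[2],P[1]-r*P[2]])
    return np.append(np.linalg.solve(A[:,:2],-A[:,2]*z-A[:,3]),z)
def shot(n,name=None):
    o=get_obs();p=camera(n)
    if name: cv2.imwrite(f'pics/{name}.png',p['pixels'][...,::-1])
    return p,PM(p,o),o
E
python3 - <<'E'
from h import *
s,Ps,_=shot('side');t,Pt,_=shot('top')
def crop(p,r,c,h,w,k,n): cv2.imwrite(f'pics/{n}.png',cv2.resize(p['pixels'][r-h:r+h,c-w:c+w,::-1],None,fx=k,fy=k,interpolation=cv2.INTER_CUBIC))
crop(s,165,345,50,60,6,'cs1');crop(t,175,250,50,60,6,'ct1');crop(s,260,380,60,70,5,'cs2');crop(t,155,375,50,60,6,'ct2')
print(tri([(Ps,(137.5,337.3)),(Pt,(182,205.9))]))
print('purple',tri([(Ps,(162.1,318.6)),(Pt,(201.3,240.8))]))
print('bar',tri([(Ps,(267.4,341.8)),(Pt,(187,372.5))]))
print('hinge',tri([(Ps,(261.4,398.2)),(Pt,(140.9,380.2))]))
print('tip',tri([(Ps,(207,365.1)),(Pt,(162.4,336.2))]), planez(Pt,(162.4,336.2),.2))
print('rest',planez(Ps,(204.2,330.2),0),planez(Pt,(202.9,282.7),.06),planez(Ps,(188,331),.06))
for l in ['beaker','peg_seat','screen','pointer']:
  for p,n in ((s,'s'),(t,'t')):
    print(l,n,[([round(float(v)) for v in d['location']],round(d['confidence'],2),int(d['pixels'].sum())) for d in regions_of(l,p)])
print(tcp_to_grasp if not callable(tcp_to_grasp) else tcp_to_grasp())
for nm,rc in dict(cup=(153.9,296.9),jar=(238.5,314.3),bowl=(142.5,243.2),burner=(164,178.4),handp=(223,449),brush=(262,408)).items(): print(nm,planez(Pt,rc,0.0).round(3))
E
```

```text
(array([0.56119583, 0.3416935 , 0.07304991]), np.float64(0.07776919394081006))
purple (array([0.49138585, 0.22137562, 0.05701552]), np.float64(1.097358796103265))
bar (array([ 0.53998983, -0.23814518,  0.0765703 ]), np.float64(0.40137444789877463))
hinge (array([ 0.68482688, -0.25939042,  0.13338158]), np.float64(1.5889913116132846))
tip (array([ 0.60724728, -0.10827354,  0.17809794]), np.float64(0.07626143725585166)) [ 0.6029205  -0.10728917  0.2       ]
rest [0.52388263 0.06744272 0.        ] [0.48874429 0.07462572 0.06      ] [0.52543431 0.08576932 0.06      ]
beaker s [([190, 331], 0.88, 355)]
beaker t [([192, 280], 0.67, 323), ([136, 240], 0.25, 1263), ([150, 293], 0.16, 314)]
peg_seat s [([145, 335], 0.89, 511), ([172, 318], 0.72, 525)]
peg_seat t [([205, 243], 0.92, 481), ([186, 208], 0.74, 479)]
screen s [([267, 377], 0.91, 3691)]
screen t [([160, 379], 0.83, 2616)]
pointer s [([214, 382], 0.73, 178)]
pointer t [([165, 335], 0.48, 15)]
0.1547
cup [0.677 0.028 0.   ]
jar [ 0.366 -0.035  0.   ]
bowl [0.721 0.227 0.   ]
burner [0.641 0.464 0.   ]
handp [ 0.42  -0.522  0.   ]
brush [ 0.281 -0.37   0.   ]
```

View pics/cs1.png

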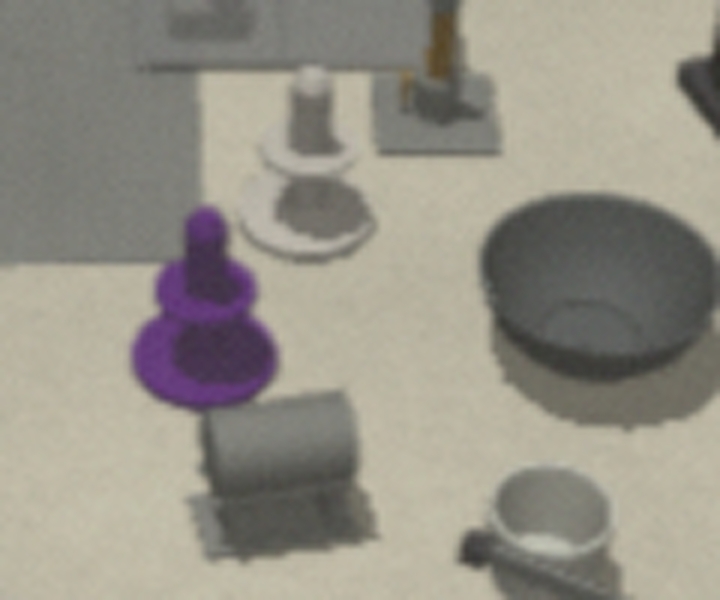

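View pics/ct1.png

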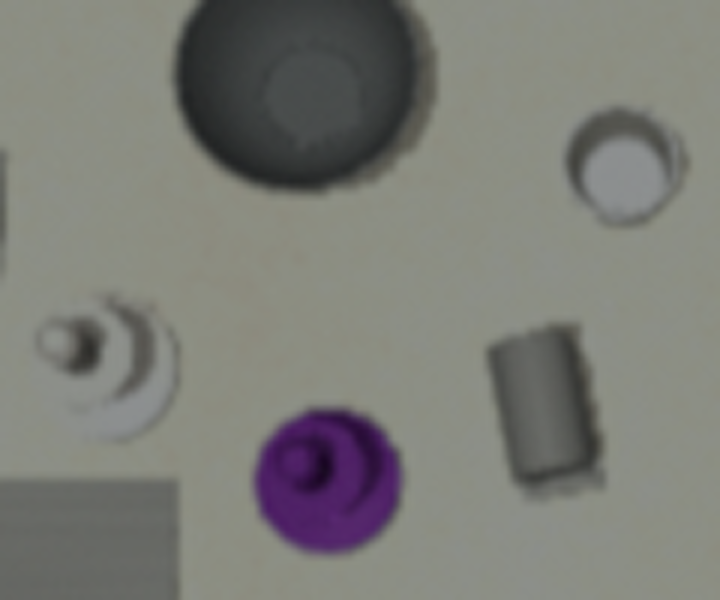

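View pics/cs2.png

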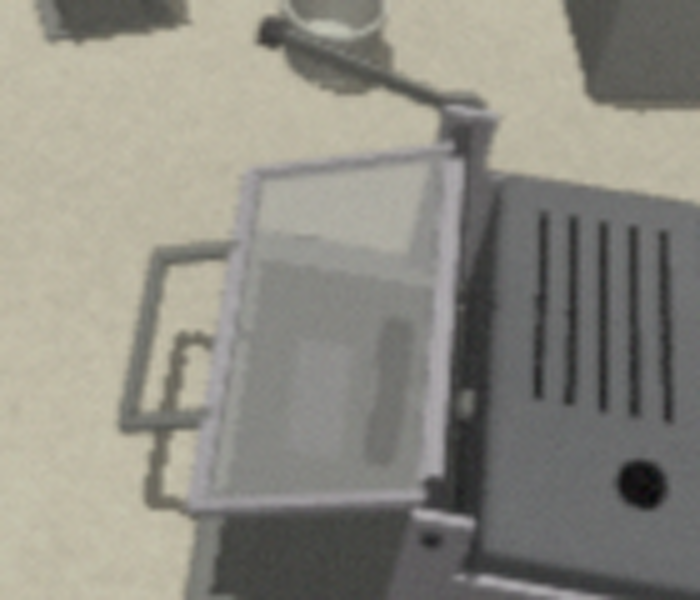

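View pics/ct2.png

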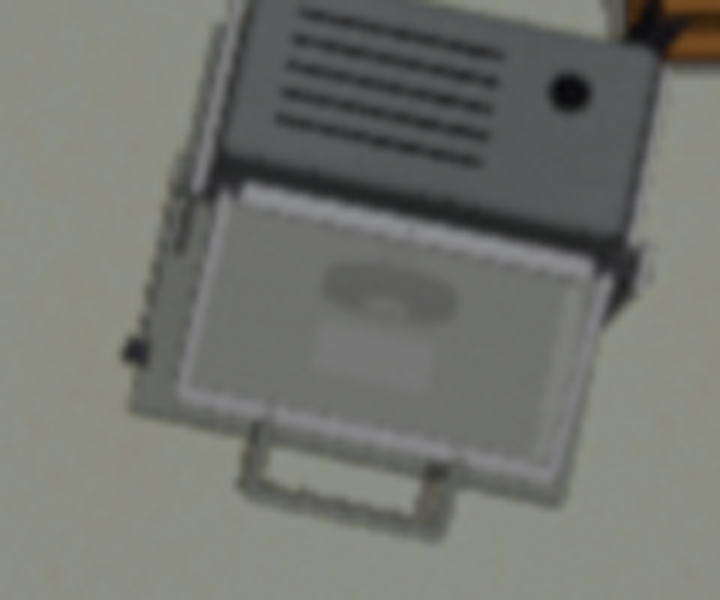

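```bash
cat >> h.py <<'E'
def rel(target_pos,yawx=None,R=None,lean=0,o=None):
    """target tool: x-axis heading yawx (deg) with tool z down then leaned forward (towards +heading) by lean deg. prints delta in current tool axes"""
    o=o or get_obs();R0=Ro.from_quat(o['eef_rot'])
    if R is None:
        a=np.radians(yawx);h=np.array([np.cos(a),np.sin(a),0]);u=np.array([0,0,1.]);l=np.radians(lean)
        z=np.sin(l)*h-np.cos(l)*u; x=np.cos(l)*h+np.sin(l)*u; y=np.cross(z,x)
        R=Ro.from_matrix(np.stack([x,y,z],1))
    d=R0.inv().apply(np.array(target_pos)-o['tool_pos']);rv=(R0.inv()*R).as_rotvec()
    print('pos',o['tool_pos'].round(4),'xyz',d.round(4),'|d|',np.linalg.norm(d).round(3),'rot',rv.round(4),'deg',np.degrees(np.linalg.norm(rv)).round(1))
    return d,rv
E
python3 - <<'E'
from h import *
rel([.47,.42,.40],98)
rel([.47,.42,.40],166.6)
E
```

```text
pos [0.1448 0.608  0.4047] xyz [-0.3599 -0.1075  0.0047] |d| 0.376 rot [ 1.0000e-04 -0.0000e+00  1.1974e+00] deg 68.6
pos [0.1448 0.608  0.4047] xyz [-0.3599 -0.1075  0.0047] |d| 0.376 rot [0.0001 0.     0.0001] deg 0.0
```

Call:
{"fn": "drive_tool", "kwargs": {"rows": [{"xyz": [-0.045,-0.0135,0],"delta_rot": [0,0,0.149],"jaw": 0},{"xyz": [-0.09,-0.027,0],"delta_rot": [0,0,0.298],"jaw": 0},{"xyz": [-0.135,-0.0405,0],"delta_rot": [0,0,0.447],"jaw": 0},{"xyz": [-0.18,-0.054,0],"delta_rot": [0,0,0.596],"jaw": 0},{"xyz": [-0.225,-0.0675,0],"delta_rot": [0,0,0.745],"jaw": 0},{"xyz": [-0.27,-0.081,0],"delta_rot": [0,0,0.894],"jaw": 0},{"xyz": [-0.315,-0.0945,0],"delta_rot": [0,0,1.043],"jaw": 0},{"xyz": [-0.36,-0.108,0],"delta_rot": [0,0,1.19],"jaw": 0}]}}

```text
clock: 3.55
tool_pos: [0.4715, 0.4183, 0.4049]
eef_rot: [0.656, 0.755, 0.0, 0.0]
wrist_force: [0.6, 0.5, 0.7]
gripper_width: 0.0855
```

Run:
```python
from h import *
p,P,o=shot('wrist','w1')
print(o['clock'],o['joint_positions'].round(3),o['tool_pos'].round(4))
print(np.degrees(Ro.from_quat(o['eef_rot']).as_euler('xyz')))
for d in place_of('peg_seat',p): print(d['location'],d['confidence'],planez(P,d['location'],.06))
o=get_obs();print(o['clock'],o['tool_pos'].round(4),o['dq'].round(3))
rel([.5,.07,.38],12)
```

```text
3.55 [0.621 0.498 1.545 0.    1.098 0.48 ] [0.4715 0.4183 0.4049]
[ 1.79985380e+02 -1.22168614e-02  9.80695362e+01]
[353.2, 305.2] 0.95 [0.48470455 0.22359874 0.06      ]
[255.6, 391.6] 0.63 [0.55462176 0.35057504 0.06      ]
3.65 [0.474  0.4167 0.4044] [ 0.078 -0.02   0.045  0.023 -0.004 -0.071]
pos [0.474  0.4167 0.4044] xyz [-0.347  -0.0219  0.0245] |d| 0.349 rot [ 1.0000e-03 -4.0000e-04  1.4989e+00] deg 85.9
```

View pics/w1.png

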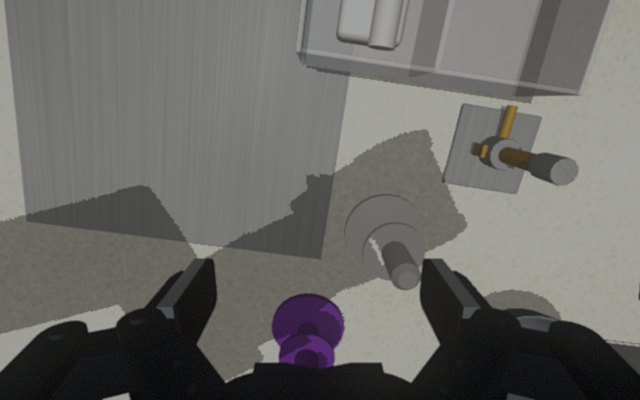

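White peg's collar at about (388,250), purple one at (308,345), burner at (500,155). Moving on to look at the beaker.

Call:
{"fn": "drive_tool", "kwargs": {"rows": [{"xyz": [-0.043,-0.003,0.003],"delta_rot": [0,0,0.149],"jaw": 0},{"xyz": [-0.086,-0.006,0.006],"delta_rot": [0,0,0.298],"jaw": 0},{"xyz": [-0.129,-0.009,0.009],"delta_rot": [0,0,0.447],"jaw": 0},{"xyz": [-0.172,-0.012,0.012],"delta_rot": [0,0,0.596],"jaw": 0},{"xyz": [-0.215,-0.015,0.015],"delta_rot": [0,0,0.745],"jaw": 0},{"xyz": [-0.258,-0.018,0.018],"delta_rot": [0,0,0.894],"jaw": 0},{"xyz": [-0.301,-0.021,0.021],"delta_rot": [0,0,1.043],"jaw": 0},{"xyz": [-0.345,-0.022,0.025],"delta_rot": [0,0,1.19],"jaw": 0}]}}

```text
clock: 4.45
tool_pos: [0.4982, 0.0739, 0.3799]
eef_rot: [0.966, 0.259, 0.0, -0.0]
wrist_force: [0.5, 1.1, 0.4]
gripper_width: 0.0856
```

Run:
```python
from h import *
p,P,o=shot('wrist','w2a')
p,P,o=shot('wrist','w2')
print(o['clock'],o['joint_positions'].round(3),o['tool_pos'].round(4),o['eef_rot'])
for l in ['beaker','beaker_rim','peg_seat']:
  for d in place_of(l,p): print(l,d['location'],d['confidence'],planez(P,d['location'],.061))
for d in regions_of('beaker',p):
  m=d['pixels'];print(d['confidence'],m.sum());
  if d['confidence']>.5:
    c=cv2.boxPoints(cv2.minAreaRect(np.argwhere(m)[:,::-1].astype(np.float32)));print(c)
```

```text
4.5 [ 7.000e-03  3.510e-01  1.882e+00 -1.000e-03  9.090e-01  1.067e+00] [0.4991 0.0694 0.3792] [ 9.67418180e-01  2.53183209e-01 -1.31415203e-04  5.56323682e-04]
beaker [194.9, 301.2] 0.75 [0.48504484 0.07653541 0.061     ]
beaker_rim [102.4, 331.3] 0.68 [0.56429039 0.09219729 0.061     ]
peg_seat [108.3, 147.5] 0.82 [0.48803906 0.21874177 0.061     ]
0.92 6129
[[268.30585 193.32457]
 [300.0882   93.43716]
 [359.19513 112.24391]
 [327.41278 212.13132]]
0.59 2396
[[584. 205.]
 [639. 205.]
 [639. 343.]
 [584. 343.]]
0.26 2711
```

View pics/w2.png

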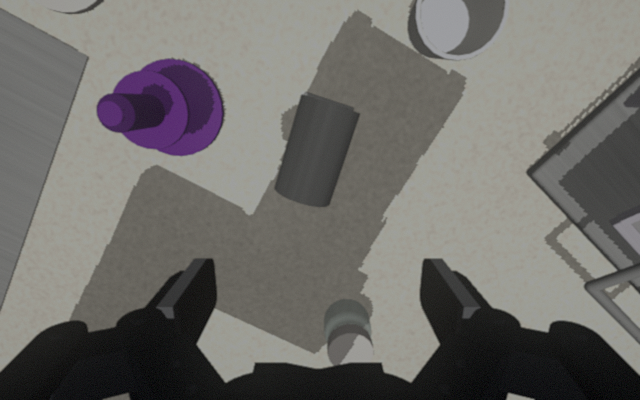

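Beaker: closed end at (302,197), mouth at (332,104); heading ≈11°, matches 80 mm length at 61 mm height. Plan: grasp with the tool leaned forward about 45° along the beaker axis, then turn 180° about the tool axis, which puts the mouth down. First I probe the wrist joint behaviour.

Run:
```python
from h import *
rel([.45,.055,.45],11)
```

```text
pos [0.4985 0.0759 0.3798] xyz [-0.0524 -0.0065 -0.0702] |d| 0.088 rot [-2.000e-04 -2.000e-04  3.381e-01] deg 19.4
```

Call:
{"fn": "drive_tool", "kwargs": {"rows": [{"xyz": [-0.02,-0.002,-0.03],"delta_rot": [0.06,0,0.11],"jaw": 0},{"xyz": [-0.04,-0.005,-0.05],"delta_rot": [0.12,0,0.22],"jaw": 0},{"xyz": [-0.05,-0.0065,-0.07],"delta_rot": [0.2,0,0.33],"jaw": 0},{"xyz": [-0.05,-0.0065,-0.07],"delta_rot": [0.3,0,0.33],"jaw": 0},{"xyz": [-0.05,-0.0065,-0.07],"delta_rot": [0.35,0,0.33],"jaw": 0},{"xyz": [-0.05,-0.0065,-0.07],"delta_rot": [0.35,0,0.33],"jaw": 0},{"xyz": [-0.05,-0.0065,-0.07],"delta_rot": [0.35,0,0.33],"jaw": 0},{"xyz": [-0.05,-0.0065,-0.07],"delta_rot": [0.35,0,0.33],"jaw": 0}]}}

```text
clock: 5.55
tool_pos: [0.4522, 0.0561, 0.4496]
eef_rot: [0.98, 0.096, -0.045, -0.167]
wrist_force: [0.7, -0.3, -0.7]
gripper_width: 0.0854
```

Run:
```python
from h import *
p,P,o=shot('wrist','w3')
print(o['clock'],o['joint_positions'].round(4).tolist(),o['tool_pos'].round(4),o['eef_rot'].tolist(),o['dq'].round(3))
for l in ['beaker','beaker_rim','peg_seat']:
  for d in place_of(l,p): print(l,d['location'],d['confidence'],planez(P,d['location'],.061))
```

```text
5.55 [-0.0779, 0.2138, 1.8829, 0.3343, 1.217, 1.153] [0.4522 0.0561 0.4496] [0.9802416615486386, 0.09633911116399085, -0.045213127548724745, -0.16673582015199698] [-0.005  0.     0.001  0.006  0.003 -0.001]
beaker [115.4, 441.4] 0.89 [0.48323374 0.07519606 0.061     ]
beaker_rim [15.6, 450.5] 0.74 [0.56586664 0.09289046 0.061     ]
peg_seat [81.0, 304.2] 0.57 [0.48729093 0.21796899 0.061     ]
```

View pics/w3.png

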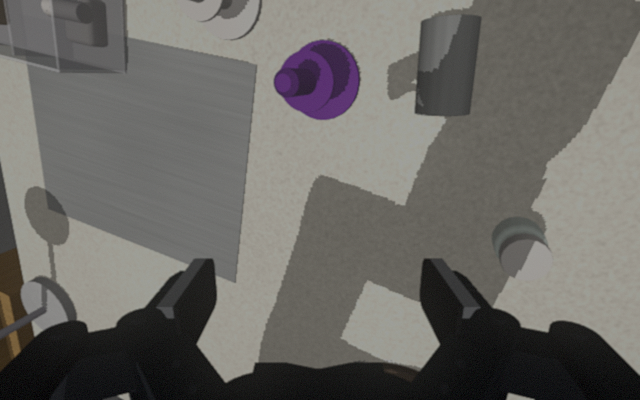

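```bash
cat > kin.py <<'E'
import numpy as np
from scipy.spatial.transform import Rotation as Ro
from scipy.optimize import least_squares
E_=lambda ax,a:Ro.from_euler(ax,a)
def fk(q,k):
    d1,a1,L,a2,a3,d6=k
    R1=E_('z',q[0]);b2=E_('y',q[1]);b3=E_('y',q[1]+q[2])
    Rt=b3*E_('z',q[3])*E_('y',q[4])*E_('z',q[5]+np.pi/2)
    p=np.array([a1,L,d1])+b2.apply([0,0,a2])+b3.apply([0,0,a3])+Rt.apply([0,0,d6])
    return R1.apply(p),R1*Rt
lo=np.array([-3.1,-.84,.05,-1.13,.06,-2.69]);hi=np.array([3.1,2.19,2.79,4.28,2.93,2.69])
def ik(pos,R,q0,k):
    f=lambda q:np.concatenate([(fk(q,k)[0]-pos)*3,(fk(q,k)[1].inv()*R).as_rotvec()])
    s=least_squares(f,np.clip(q0,lo+1e-3,hi-1e-3),bounds=(lo,hi));return s.x,np.abs(s.fun).max()
def Rlean(yaw,lean,xsign=1):
    a,l=np.radians([yaw,lean]);h=np.array([np.cos(a),np.sin(a),0]);u=np.array([0,0,1.])
    z=np.sin(l)*h-np.cos(l)*u;x=np.cos(l)*h+np.sin(l)*u;x=x*xsign
    return Ro.from_matrix(np.stack([x,np.cross(z,x),z],1))
K=None
import os,json
if os.path.exists('K.json'):K=np.array(json.load(open('K.json')))
E
python3 - <<'E'
from kin import *;import json
D=[([1.2314086,.491539,1.5594868,0,1.091684,-.1056072],[.14475184,.60795768,.40412755],[.11662446,.99317593,-.00054469,-.00012367]),
([.007,.351,1.882,-.001,.909,1.067],[.4991,.0694,.3792],[.96741818,.25318321,-.00013,.00055]),
([-0.0779,0.2138,1.8829,0.3343,1.217,1.153],[.4522,.0561,.4496],[0.98024,0.09634,-0.045213,-0.166736])]
f=lambda k:np.concatenate([fk(q,k)[0]-p for q,p,_ in D])
s=least_squares(f,[.18,0,.066,.63,.4,.15]);print(s.x,np.abs(s.fun).max())
for q,p,r in D: print(np.degrees((fk(q,s.x)[1].inv()*Ro.from_quat(r)).magnitude()))
json.dump(list(s.x),open('K.json','w'));K=s.x
# joint solutions
g=np.array([.484+.025*np.cos(np.radians(11.5)),.0758+.025*np.sin(np.radians(11.5)),.061])
for th in (35,40,45,50):
  for back in (0,.1):
    R=Rlean(11.5,th);z=R.apply([0,0,1]);pos=g-(.1547+back)*z
    print(th,back,pos.round(3),[ (q.round(3).tolist(),round(e,4)) for q,e in [ik(pos,R,[0,.5,2.4,3.1,.5,-1.5],K)]])
pg=np.array([.555,.347,.06+.055])
for th in (40,45,50,55):
  for up in (0,.07):
   for yw in (32,20,0):
    R=Rlean(yw,th,-1);z=R.apply([0,0,1]);pos=pg+[0,0,up]-.1547*z
    print('peg',th,up,yw,pos.round(3),[ (q.round(3).tolist(),round(e,4)) for q,e in [ik(pos,R,[.4,.5,2.2,3.1,.5,1.5],K)]])
E
```

```text
[ 0.14502262 -0.02560295  0.0664666   0.59710094  0.41006929  0.07663102] 0.00349080748355024
5.503604019290031e-05
0.043491036856079
0.0023153080385758386
35 0 [0.422 0.063 0.188] [([-0.032, 0.558, 2.372, 2.802, 0.408, -1.449], np.float64(0.0))]
35 0.1 [0.365 0.052 0.27 ] [([-0.074, 0.32, 2.431, 2.48, 0.256, -1.152], np.float64(0.0))]
40 0 [0.411 0.061 0.18 ] [([-0.042, 0.581, 2.418, 2.846, 0.561, -1.507], np.float64(0.0))]
40 0.1 [0.348 0.048 0.256] [([-0.095, 0.344, 2.503, 2.669, 0.423, -1.363], np.float64(0.0))]
45 0 [0.401 0.059 0.17 ] [([-0.053, 0.612, 2.462, 2.869, 0.72, -1.545], np.float64(0.0))]
45 0.1 [0.332 0.045 0.241] [([-0.117, 0.385, 2.574, 2.748, 0.614, -1.472], np.float64(0.0))]
50 0 [0.392 0.057 0.16 ] [([-0.063, 0.652, 2.503, 2.881, 0.885, -1.575], np.float64(0.0))]
50 0.1 [0.317 0.042 0.225] [([-0.141, 0.447, 2.645, 2.784, 0.825, -1.548], np.float64(0.0))]
peg 40 0 32 [0.471 0.294 0.234] [([0.427, 0.57, 2.049, 2.681, 0.191, 1.923], np.float64(0.0))]
peg 40 0 20 [0.462 0.313 0.234] [([0.489, 0.574, 2.038, 3.643, 0.187, 1.184], np.float64(0.0))]
peg 40 0 0 [0.456 0.
[... 1427 characters left out ...]
 np.float64(0.0))]
peg 50 0.07 0 [0.436 0.347 0.284] [([0.601, 0.518, 2.023, 4.28, 0.478, 0.879], np.float64(0.0292))]
peg 55 0 32 [0.448 0.28  0.204] [([0.415, 0.615, 2.175, 2.937, 0.613, 1.656], np.float64(0.0))]
peg 55 0 20 [0.436 0.304 0.204] [([0.501, 0.619, 2.16, 3.362, 0.604, 1.476], np.float64(0.0))]
peg 55 0 0 [0.428 0.347 0.204] [([0.627, 0.644, 2.079, 4.052, 0.654, 1.168], np.float64(0.0))]
peg 55 0.07 32 [0.448 0.28  0.274] [([0.415, 0.488, 2.128, 2.866, 0.444, 1.738], np.float64(0.0))]
peg 55 0.07 20 [0.436 0.304 0.274] [([0.501, 0.494, 2.114, 3.438, 0.438, 1.388], np.float64(0.0))]
peg 55 0.07 0 [0.428 0.347 0.274] [([0.627, 0.528, 2.035, 4.247, 0.568, 0.931], np.float64(0.0))]
```

```bash
cat >> kin.py <<'E'
def qpath(q0,q1,n,s0=None):
    return [q0+(q1-q0)*(i+1)/n for i in range(n)]
def rows(qs,pos0,R0,K):
    out=[]
    for q in qs:
        p,R=fk(q,K);out.append((R0.inv().apply(p-pos0),(R0.inv()*R).as_rotvec()))
    return out
E
python3 - <<'E'
from h import *
from kin import *
o=get_obs();q0=o['joint_positions'];R0=Ro.from_quat(o['eef_rot'])
g=np.array([.484+.027*np.cos(np.radians(11.5)),.0758+.027*np.sin(np.radians(11.5)),.061])
R=Rlean(11.5,38);pos=g-(.1547+.1)*R.apply([0,0,1])
q1,e=ik(pos,R,[0,.5,2.4,3.0,.5,-1.5],K);print(q0.round(3),q1.round(3),e,pos)
n=24;qs=qpath(q0,q1,n)
pp,Rp=fk(q0,K);print('fk err',(pp-o['tool_pos']).round(4))
for i,q in enumerate(qs):
    p,Rr=fk(q,K);st=np.degrees((Rp.inv()*Rr).magnitude());
    d=np.linalg.norm(p-pp);pp,Rp=p,Rr
    if i%2: print(i+1,p.round(3),'tip',(p+Rr.apply([0,0,.173])).round(3),'step',round(st,1),round(d*1000))
for i in range(8): 
    a=rows(qs[:8],fk(q0,K)[0],fk(q0,K)[1],K)[i];print(a[0].round(3).tolist(),a[1].round(3).tolist())
E
```

```text
[-0.079  0.214  1.883  0.335  1.217  1.153] [-0.084  0.334  2.47   2.614  0.351 -1.297] 5.238864897449957e-16 [0.35679698 0.04992025 0.26170634]
fk err [-0.0019 -0.0009  0.001 ]
2 [0.449 0.066 0.433] tip [0.439 0.146 0.28 ] step 5.6 10
4 [0.447 0.075 0.417] tip [0.452 0.175 0.276] step 5.0 9
6 [0.445 0.082 0.402] tip [0.468 0.195 0.273] step 4.5 8
8 [0.443 0.086 0.388] tip [0.484 0.206 0.27 ] step 4.0 7
10 [0.441 0.087 0.374] tip [0.501 0.207 0.265] step 3.7 7
12 [0.436 0.085 0.359] tip [0.515 0.201 0.257] step 3.4 8
14 [0.43  0.081 0.343] tip [0.525 0.186 0.244] step 3.3 9
16 [0.422 0.076 0.327] tip [0.529 0.167 0.226] step 3.2 10
18 [0.41  0.069 0.311] tip [0.525 0.143 0.204] step 3.3 11
20 [0.396 0.062 0.294] tip [0.513 0.118 0.179] step 3.4 12
22 [0.378 0.056 0.277] tip [0.492 0.093 0.152] step 3.6 13
24 [0.357 0.05  0.262] tip [0.461 0.071 0.125] step 3.7 14
[0.001, -0.003, 0.011] [0.071, 0.046, -0.057]
[0.002, -0.005, 0.02] [0.135, 0.099, -0.108]
[0.002, -0.007, 0.03] [0.191, 0.157, -0.154]
[0.003, -0.008, 0.038] [0.237, 0.22, -0.193]
[0.003, -0.009, 0.047] [0.275, 0.286, -0.227]
[0.003, -0.01, 0.055] [0.302, 0.354, -0.254]
[0.003, -0.009, 0.062] [0.32, 0.423, -0.276]
[0.003, -0.009, 0.07] [0.328, 0.492, -0.291]
```

Run:
```python
from h import *
from kin import *
import json
o=get_obs();q0=o['joint_positions']
q1=np.array([-.084,.334,2.47,2.614,.351,-1.297])
qs=qpath(q0,q1,17)
for s in (0,8):
    b=fk(q0 if s==0 else qs[s-1],K)
    print(json.dumps([{"xyz":a.round(3).tolist(),"delta_rot":r.round(3).tolist(),"jaw":0} for a,r in rows(qs[s:s+8],*b,K)]))
    print(qs[s+7].round(3))
```

```text
[{"xyz": [0.001, -0.004, 0.015], "delta_rot": [0.099, 0.067, -0.079], "jaw": 0}, {"xyz": [0.002, -0.006, 0.028], "delta_rot": [0.182, 0.146, -0.146], "jaw": 0}, {"xyz": [0.003, -0.009, 0.04], "delta_rot": [0.247, 0.235, -0.202], "jaw": 0}, {"xyz": [0.003, -0.01, 0.052], "delta_rot": [0.294, 0.33, -0.245], "jaw": 0}, {"xyz": [0.003, -0.009, 0.063], "delta_rot": [0.321, 0.428, -0.277], "jaw": 0}, {"xyz": [0.003, -0.008, 0.073], "delta_rot": [0.328, 0.524, -0.297], "jaw": 0}, {"xyz": [0.001, -0.006, 0.083], "delta_rot": [0.317, 0.615, -0.307], "jaw": 0}, {"xyz": [-0.001, -0.002, 0.093], "delta_rot": [0.287, 0.698, -0.308], "jaw": 0}]
[-0.081  0.27   2.159  1.408  0.81  -0.   ]
[{"xyz": [-0.01, 0.005, 0.004], "delta_rot": [-0.052, 0.062, -0.02], "jaw": 0}, {"xyz": [-0.021, 0.01, 0.006], "delta_rot": [-0.116, 0.108, -0.035], "jaw": 0}, {"xyz": [-0.033, 0.015, 0.008], "delta_rot": [-0.189, 0.138, -0.047], "jaw": 0}, {"xyz": [-0.046, 0.02, 0.009], "delta_rot": [-0.268, 0.149, -0.055], "jaw": 0}, {"xyz": [-0.061, 0.024, 0.009], "delta_rot": [-0.349, 0.142, -0.059], "jaw": 0}, {"xyz": [-0.077, 0.028, 0.008], "delta_rot": [-0.429, 0.117, -0.059], "jaw": 0}, {"xyz": [-0.094, 0.031, 0.007], "delta_rot": [-0.504, 0.075, -0.056], "jaw": 0}, {"xyz": [-0.112, 0.033, 0.005], "delta_rot": [-0.571, 0.018, -0.049], "jaw": 0}]
[-0.084  0.327  2.435  2.48   0.402 -1.153]
```

Call:
{"fn": "drive_tool", "kwargs": {"rows": [{"xyz": [0.001,-0.004,0.015],"delta_rot": [0.099,0.067,-0.079],"jaw": 0},{"xyz": [0.002,-0.006,0.028],"delta_rot": [0.182,0.146,-0.146],"jaw": 0},{"xyz": [0.003,-0.009,0.04],"delta_rot": [0.247,0.235,-0.202],"jaw": 0},{"xyz": [0.003,-0.01,0.052],"delta_rot": [0.294,0.33,-0.245],"jaw": 0},{"xyz": [0.003,-0.009,0.063],"delta_rot": [0.321,0.428,-0.277],"jaw": 0},{"xyz": [0.003,-0.008,0.073],"delta_rot": [0.328,0.524,-0.297],"jaw": 0},{"xyz": [0.001,-0.006,0.083],"delta_rot": [0.317,0.615,-0.307],"jaw": 0},{"xyz": [-0.001,-0.002,0.093],"delta_rot": [0.287,0.698,-0.308],"jaw": 0}]}}

```text
clock: 6.55
tool_pos: [0.4396, 0.0868, 0.3626]
eef_rot: [0.877, 0.171, 0.304, -0.329]
wrist_force: [0.6, 0.6, -0.1]
gripper_width: 0.0859
```

Run:
```python
from h import *
from kin import *
o=get_obs();print(o['clock'],o['joint_positions'].round(3).tolist(),o['tool_pos'].round(4),fk(o['joint_positions'],K)[0].round(4),o['wrist_force'])
```

```text
6.55 [-0.086, 0.301, 2.155, 1.433, 0.807, -0.041] [0.4396 0.0868 0.3626] [0.4477 0.083  0.3519] [ 0.56274637  0.62193991 -0.09253281]
```

Call:
{"fn": "drive_tool", "kwargs": {"rows": [{"xyz": [-0.01,0.005,0.004],"delta_rot": [-0.052,0.062,-0.02],"jaw": 0},{"xyz": [-0.021,0.01,0.006],"delta_rot": [-0.116,0.108,-0.035],"jaw": 0},{"xyz": [-0.033,0.015,0.008],"delta_rot": [-0.189,0.138,-0.047],"jaw": 0},{"xyz": [-0.046,0.02,0.009],"delta_rot": [-0.268,0.149,-0.055],"jaw": 0},{"xyz": [-0.061,0.024,0.009],"delta_rot": [-0.349,0.142,-0.059],"jaw": 0},{"xyz": [-0.077,0.028,0.008],"delta_rot": [-0.429,0.117,-0.059],"jaw": 0},{"xyz": [-0.094,0.031,0.007],"delta_rot": [-0.504,0.075,-0.056],"jaw": 0},{"xyz": [-0.112,0.033,0.005],"delta_rot": [-0.571,0.018,-0.049],"jaw": 0}]}}

```text
clock: 7.35
tool_pos: [0.3731, 0.0548, 0.2717]
eef_rot: [0.928, 0.097, 0.354, -0.062]
wrist_force: [0.8, -0.3, -1.1]
gripper_width: 0.0859
```

Run:
```python
from h import *
from kin import *
import json
p,P,o=shot('wrist','w4')
q=o['joint_positions'];print(o['clock'],q.round(4).tolist(),o['tool_pos'].round(4).tolist(),o['eef_rot'].round(4).tolist(),fk(q,K)[0].round(4))
for l in ['beaker','beaker_rim']:
  for d in place_of(l,p): print(l,d['location'],d['confidence'],planez(P,d['location'],.061))
```

```text
7.35 [-0.0819, 0.4025, 2.4245, 2.5704, 0.4511, -1.2499] [0.3731, 0.0548, 0.2717] [0.9283, 0.0974, 0.3536, -0.0618] [0.3889 0.0529 0.2476]
beaker [301.3, 337.1] 0.67 [0.48371406 0.07591681 0.061     ]
beaker_rim [190.3, 336.8] 0.75 [0.56480864 0.092765   0.061     ]
```

View pics/w4.png

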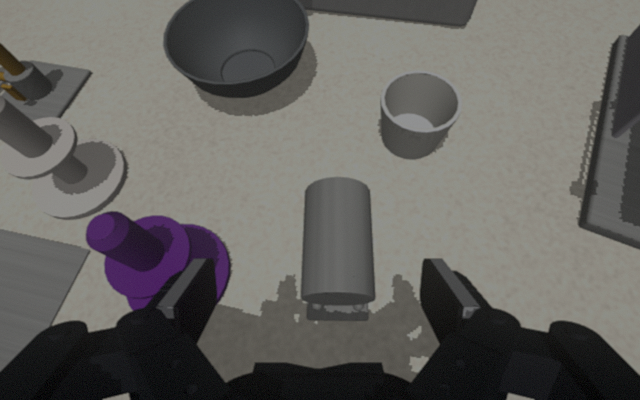

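```bash
cat >> h.py <<'E'
import sys;sys.path.insert(0,'.')
from kin import Rlean,fk,ik,K
E
python3 - <<'E'
from h import *
from kin import *
import json
D=[([1.2314086,.491539,1.5594868,0,1.091684,-.1056072],[.14475184,.60795768,.40412755]),
([-0.0779,0.2138,1.8829,0.3343,1.217,1.153],[.4522,.0561,.4496]),
([-0.086, 0.301, 2.155, 1.433, 0.807, -0.041], [0.4396, 0.0868, 0.3626]),
([-0.0819, 0.4025, 2.4245, 2.5704, 0.4511, -1.2499],[0.3731, 0.0548, 0.2717])]
o=get_obs();D.append((o['joint_positions'],o['tool_pos']))
f=lambda k:np.concatenate([fk(q,k)[0]-p for q,p in D])
s=least_squares(f,K);print(s.x,s.fun.round(4));json.dump(list(s.x),open('K.json','w'))
a=11.7;h=np.array([np.cos(np.radians(a)),np.sin(np.radians(a)),0])
g=np.array([.4837,.0759,.061])+.027*h
R=Rlean(a,38);z=R.apply([0,0,1])
for b in (.05,0): rel(g-(.1547+b)*z,R=R)
E
```

```text
[ 0.14173154 -0.0106961   0.07249386  0.58246553  0.39001252  0.05968997] [-0.01   -0.0086  0.0112 -0.0049  0.0001  0.0094 -0.0008 -0.009  -0.0022
  0.0083  0.0007 -0.0092  0.0082  0.0006 -0.0093]
pos [0.3736 0.0551 0.272 ] xyz [-0.0237  0.0048  0.0454] |d| 0.051 rot [-0.0538 -0.072  -0.0135] deg 5.2
pos [0.3736 0.0551 0.272 ] xyz [-0.0272  0.0075  0.0952] |d| 0.099 rot [-0.0538 -0.072  -0.0135] deg 5.2
```

Call:
{"fn": "drive_tool", "kwargs": {"rows": [{"xyz": [-0.012,0.002,0.02],"delta_rot": [-0.03,-0.04,-0.007],"jaw": 0},{"xyz": [-0.024,0.005,0.045],"delta_rot": [-0.054,-0.072,-0.0135],"jaw": 0},{"xyz": [-0.025,0.006,0.06],"delta_rot": [-0.054,-0.072,-0.0135],"jaw": 0},{"xyz": [-0.026,0.007,0.075],"delta_rot": [-0.054,-0.072,-0.0135],"jaw": 0},{"xyz": [-0.027,0.0075,0.088],"delta_rot": [-0.054,-0.072,-0.0135],"jaw": 0},{"xyz": [-0.027,0.0075,0.095],"delta_rot": [-0.054,-0.072,-0.0135],"jaw": 0},{"xyz": [-0.027,0.0075,0.095],"delta_rot": [-0.054,-0.072,-0.0135],"jaw": 0},{"xyz": [-0.027,0.0075,0.095],"delta_rot": [-0.054,-0.072,-0.0135],"jaw": 0}], "grip_force": 40}}

```text
clock: 8.3
tool_pos: [0.4167, 0.0618, 0.1837]
eef_rot: [0.941, 0.096, 0.324, -0.033]
wrist_force: [-0.3, -0.3, 0.2]
gripper_width: 0.0852
```

Run:
```python
from h import *
p,P,o=shot('wrist','w5');s,Ps,_=shot('side')
cv2.imwrite('pics/s5.png',cv2.resize(s['pixels'][130:250,250:410,::-1],None,fx=4,fy=4))
print(o['clock'],o['joint_positions'].round(3).tolist(),o['wrist_force'])
a=11.7;h=np.array([np.cos(np.radians(a)),np.sin(np.radians(a)),0])
R=Rlean(a,38);rel(np.array([.4837,.0759,.061])+.027*h-.1547*R.apply([0,0,1]),R=R)
```

```text
8.3 [-0.039, 0.657, 2.364, 2.855, 0.547, -1.518] [-0.32678697 -0.28708975  0.23286305]
pos [0.4166 0.0618 0.1838] xyz [-0.0003 -0.0002  0.0009] |d| 0.001 rot [ 0.0017 -0.0006  0.0004] deg 0.1
```

View pics/w5.png

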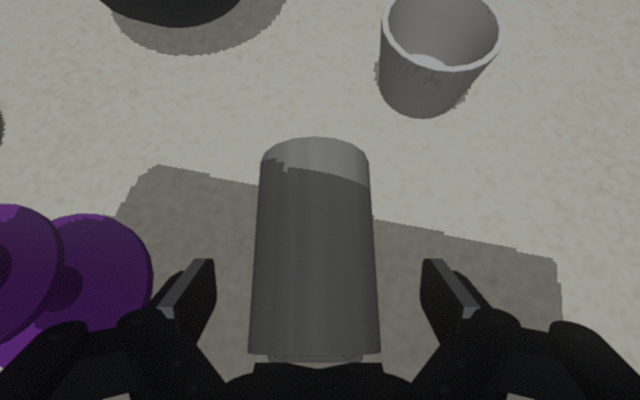

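View pics/s5.png

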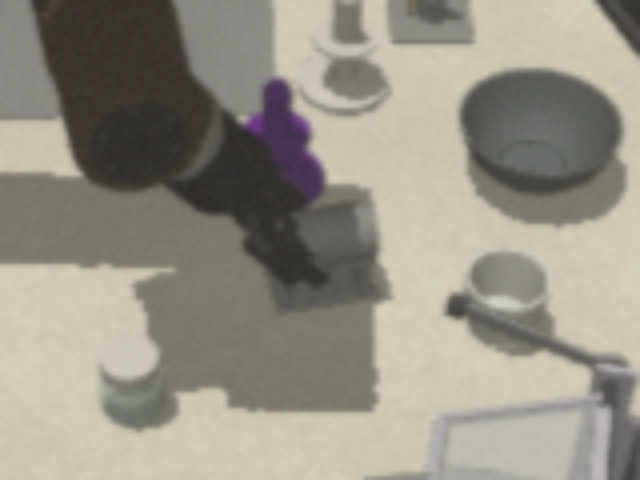

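The beaker sits centred between the pads (col ~316, jaws 213/423), clear of the purple peg. Closing.

Call:
{"fn": "drive_tool", "kwargs": {"rows": [{"xyz": [0,0,0],"delta_rot": [0,0,0],"jaw": 255},{"xyz": [0,0,0],"delta_rot": [0,0,0],"jaw": 255},{"xyz": [0,0,0],"delta_rot": [0,0,0],"jaw": 255},{"xyz": [0,0,0],"delta_rot": [0,0,0],"jaw": 255},{"xyz": [0,0,0],"delta_rot": [0,0,0],"jaw": 255},{"xyz": [0,0,0],"delta_rot": [0,0,0],"jaw": 255},{"xyz": [0,0,0],"delta_rot": [0,0,0],"jaw": 255},{"xyz": [0,0,0],"delta_rot": [0,0,0],"jaw": 255}], "grip_force": 40}}

```text
clock: 9.2
tool_pos: [0.4164, 0.0623, 0.184]
eef_rot: [0.94, 0.098, 0.325, -0.033]
wrist_force: [-5.0, 7.8, 10.3]
gripper_width: 0.0497
```

Run:
```python
from h import *
o=get_obs();print(o['clock'],o['gripper_width'],o['wrist_force'],o['tool_pos'])
# lift 12cm straight up
R=Ro.from_quat(o['eef_rot']);rel(o['tool_pos']+[0,0,.12],R=R)
q=o['joint_positions']
# refit with elbow offset
```

```text
9.2 0.04974954036708317 [-4.99628893  7.75225526 10.25577317] [0.41639301 0.0623426  0.18395268]
pos [0.4164 0.0623 0.184 ] xyz [ 0.074   0.0002 -0.0944] |d| 0.12 rot [0. 0. 0.] deg 0.0
```

Call:
{"fn": "drive_tool", "kwargs": {"rows": [{"xyz": [0.006,0,-0.008],"delta_rot": [0,0,0],"jaw": 255},{"xyz": [0.015,0,-0.02],"delta_rot": [0,0,0],"jaw": 255},{"xyz": [0.03,0,-0.038],"delta_rot": [0,0.03,0],"jaw": 255},{"xyz": [0.045,0,-0.057],"delta_rot": [0,0.07,0],"jaw": 255},{"xyz": [0.06,0,-0.076],"delta_rot": [0,0.11,0],"jaw": 255},{"xyz": [0.07,0,-0.09],"delta_rot": [0,0.15,0],"jaw": 255},{"xyz": [0.078,0,-0.1],"delta_rot": [0,0.19,0],"jaw": 255},{"xyz": [0.08,0,-0.102],"delta_rot": [0,0.21,0],"jaw": 255}]}}

```text
clock: 10.0
tool_pos: [0.4169, 0.062, 0.3142]
eef_rot: [0.901, 0.092, 0.422, -0.042]
wrist_force: [0.2, 0.5, -1.0]
gripper_width: 0.0493
```

Run:
```python
from h import *
p,P,o=shot('wrist','w6')
print(o['clock'],o['joint_positions'].round(3).tolist(),o['tool_pos'],o['gripper_width'],o['wrist_force'])
for d in place_of('peg_seat',p): print(d['location'],d['confidence'],planez(P,d['location'],.06))
```

```text
10.0 [-0.047, 0.342, 2.309, 2.655, 0.415, -1.283] [0.41686224 0.06197649 0.31424372] 0.049251502129610124 [ 0.16630057  0.4814256  -0.99080557]
[379.8, 129.1] 0.71 [0.48881831 0.21920594 0.06      ]
[265.5, 28.2] 0.65 [0.55462831 0.35319304 0.06      ]
```

View pics/w6.png

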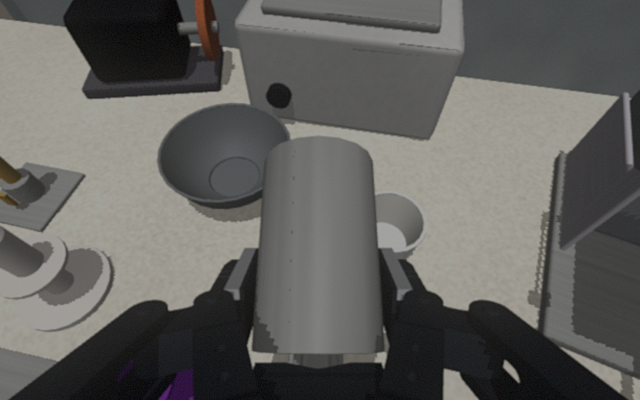

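Beaker held straight (cols 258–380). Now the carry: spin 180° about the tool axis while moving to hover over the white peg.

```bash
cat > plan.py <<'E'
from h import *
import json
o=get_obs();R0=Ro.from_quat(o['eef_rot']);p0=o['tool_pos']
z0=R0.apply([0,0,1]);lean0=np.degrees(np.arccos(-z0[2]));yaw0=np.degrees(np.arctan2(z0[1],z0[0]))
Rs=Rlean(yaw0,lean0);sp0=(Rs.inv()*R0).as_rotvec();print('start',yaw0,lean0,sp0)
g0=p0+.1547*z0;g1=np.array([.5546,.352,.195])
N=24
def pose(t):
    sp=sp0[2]+(np.pi-sp0[2])*t
    R=Rlean(yaw0+(28-yaw0)*t,lean0+(52-lean0)*t)*Ro.from_rotvec([0,0,sp])
    tt=t*t*(3-2*t)
    return g0+(g1-g0)*tt-.1547*R.apply([0,0,1]),R
P=[(p0,R0)]+[pose((i+1)/N) for i in range(N)]
print('max step deg',max(np.degrees((a[1].inv()*b[1]).magnitude()) for a,b in zip(P,P[1:])),max(np.linalg.norm(a[0]-b[0]) for a,b in zip(P,P[1:])))
for s in range(0,N,8):
    pb,Rb=P[s]
    print(json.dumps([{"xyz":Rb.inv().apply(p-pb).round(3).tolist(),"delta_rot":(Rb.inv()*R).as_rotvec().round(3).tolist(),"jaw":255} for p,R in P[s+1:s+9]]))
print(P[-1][0])
E
python3 plan.py
```

```text
start 11.553373310362165 50.058586876303444 [ 2.77555824e-17  1.22298035e-16 -2.42456747e-03]
max step deg 7.104470477820916 0.015357886394144891
[{"xyz": [-0.0, 0.0, 0.0], "delta_rot": [0.009, 0.001, 0.123], "jaw": 255}, {"xyz": [0.0, -0.002, 0.001], "delta_rot": [0.019, 0.0, 0.247], "jaw": 255}, {"xyz": [0.001, -0.007, 0.003], "delta_rot": [0.028, -0.001, 0.37], "jaw": 255}, {"xyz": [0.002, -0.013, 0.005], "delta_rot": [0.037, -0.004, 0.493], "jaw": 255}, {"xyz": [0.003, -0.022, 0.008], "delta_rot": [0.047, -0.008, 0.617], "jaw": 255}, {"xyz": [0.004, -0.032, 0.011], "delta_rot": [0.056, -0.013, 0.74], "jaw": 255}, {"xyz": [0.006, -0.043, 0.015], "delta_rot": [0.064, -0.02, 0.863], "jaw": 255}, {"xyz": [0.007, -0.055, 0.018], "delta_rot": [0.072, -0.028, 0.986], "jaw": 255}]
[{"xyz": [-0.01, -0.009, 0.005], "delta_rot": [0.005, -0.008, 0.123], "jaw": 255}, {"xyz": [-0.02, -0.018, 0.01], "delta_rot": [0.01, -0.016, 0.247], "jaw": 255}, {"xyz": [-0.031, -0.027, 0.016], "delta_rot": [0.013, -0.025, 0.37], "jaw": 255}, {"xyz": [-0.041, -0.036, 0.021], "delta_rot": [0.015, -0.035, 0.494
[... 344 characters left out ...]
5}]
[{"xyz": [-0.011, 0.003, 0.006], "delta_rot": [-0.004, -0.009, 0.124], "jaw": 255}, {"xyz": [-0.022, 0.006, 0.011], "delta_rot": [-0.009, -0.017, 0.247], "jaw": 255}, {"xyz": [-0.031, 0.008, 0.016], "delta_rot": [-0.015, -0.024, 0.371], "jaw": 255}, {"xyz": [-0.038, 0.01, 0.02], "delta_rot": [-0.023, -0.031, 0.494], "jaw": 255}, {"xyz": [-0.044, 0.011, 0.023], "delta_rot": [-0.031, -0.037, 0.618], "jaw": 255}, {"xyz": [-0.049, 0.012, 0.026], "delta_rot": [-0.04, -0.042, 0.741], "jaw": 255}, {"xyz": [-0.051, 0.013, 0.027], "delta_rot": [-0.051, -0.046, 0.865], "jaw": 255}, {"xyz": [-0.051, 0.012, 0.028], "delta_rot": [-0.062, -0.049, 0.988], "jaw": 255}]
[0.44696404 0.29476895 0.29024283]
```

Call:
{"fn": "drive_tool", "kwargs": {"rows": [{"xyz": [0,0,0],"delta_rot": [0.009,0.001,0.123],"jaw": 255},{"xyz": [0.0,-0.002,0.001],"delta_rot": [0.019,0.0,0.247],"jaw": 255},{"xyz": [0.001,-0.007,0.003],"delta_rot": [0.028,-0.001,0.37],"jaw": 255},{"xyz": [0.002,-0.013,0.005],"delta_rot": [0.037,-0.004,0.493],"jaw": 255},{"xyz": [0.003,-0.022,0.008],"delta_rot": [0.047,-0.008,0.617],"jaw": 255},{"xyz": [0.004,-0.032,0.011],"delta_rot": [0.056,-0.013,0.74],"jaw": 255},{"xyz": [0.006,-0.043,0.015],"delta_rot": [0.064,-0.02,0.863],"jaw": 255},{"xyz": [0.007,-0.055,0.018],"delta_rot": [0.072,-0.028,0.986],"jaw": 255}]}}

```text
clock: 10.9
tool_pos: [0.424, 0.1199, 0.3055]
eef_rot: [0.841, -0.333, 0.333, -0.266]
wrist_force: [0.0, 0.1, 0.1]
gripper_width: 0.0495
```

Call:
{"fn": "drive_tool", "kwargs": {"rows": [{"xyz": [-0.01,-0.009,0.005],"delta_rot": [0.005,-0.008,0.123],"jaw": 255},{"xyz": [-0.02,-0.018,0.01],"delta_rot": [0.01,-0.016,0.247],"jaw": 255},{"xyz": [-0.031,-0.027,0.016],"delta_rot": [0.013,-0.025,0.37],"jaw": 255},{"xyz": [-0.041,-0.036,0.021],"delta_rot": [0.015,-0.035,0.494],"jaw": 255},{"xyz": [-0.052,-0.046,0.027],"delta_rot": [0.016,-0.045,0.617],"jaw": 255},{"xyz": [-0.063,-0.055,0.032],"delta_rot": [0.016,-0.055,0.741],"jaw": 255},{"xyz": [-0.073,-0.064,0.038],"delta_rot": [0.015,-0.066,0.864],"jaw": 255},{"xyz": [-0.083,-0.073,0.043],"delta_rot": [0.012,-0.077,0.987],"jaw": 255}]}}

```text
clock: 11.7
tool_pos: [0.4369, 0.2376, 0.2946]
eef_rot: [-0.594, 0.679, -0.138, 0.409]
wrist_force: [0.2, -0.2, -1.5]
gripper_width: 0.05
```

Call:
{"fn": "drive_tool", "kwargs": {"rows": [{"xyz": [-0.011,0.003,0.006],"delta_rot": [-0.004,-0.009,0.124],"jaw": 255},{"xyz": [-0.022,0.006,0.011],"delta_rot": [-0.009,-0.017,0.247],"jaw": 255},{"xyz": [-0.031,0.008,0.016],"delta_rot": [-0.015,-0.024,0.371],"jaw": 255},{"xyz": [-0.038,0.01,0.02],"delta_rot": [-0.023,-0.031,0.494],"jaw": 255},{"xyz": [-0.044,0.011,0.023],"delta_rot": [-0.031,-0.037,0.618],"jaw": 255},{"xyz": [-0.049,0.012,0.026],"delta_rot": [-0.04,-0.042,0.741],"jaw": 255},{"xyz": [-0.051,0.013,0.027],"delta_rot": [-0.051,-0.046,0.865],"jaw": 255},{"xyz": [-0.051,0.012,0.028],"delta_rot": [-0.062,-0.049,0.988],"jaw": 255}]}}

```text
clock: 12.5
tool_pos: [0.4464, 0.2956, 0.2887]
eef_rot: [-0.216, 0.873, 0.107, 0.423]
wrist_force: [1.4, -1.2, -2.1]
gripper_width: 0.05
```

Run:
```python
from h import *
p,P,o=shot('wrist','w7');s,Ps,_=shot('side');t,Pt,_=shot('top')
cv2.imwrite('pics/s7.png',cv2.resize(s['pixels'][80:200,270:430,::-1],None,fx=4,fy=4))
cv2.imwrite('pics/t7.png',cv2.resize(t['pixels'][120:240,140:300,::-1],None,fx=4,fy=4))
print(o['clock'],o['joint_positions'].round(3).tolist(),o['tool_pos'].round(4),o['gripper_width'],o['wrist_force'])
for n,pp,PP in(('w',p,P),('s',s,Ps),('t',t,Pt)):
  for l in ('peg_seat','beaker','beaker_rim'):
    for d in place_of(l,pp): print(n,l,d['location'],round(d['confidence'],2),planez(PP,d['location'],.06 if l=='peg_seat' else .22 if l=='beaker' else .14).round(4))
R=Ro.from_quat(o['eef_rot']);z=R.apply([0,0,1]);print('grasp',o['tool_pos']+.1547*z,'axis est', R.apply([np.cos(np.radians(38)),0,np.sin(np.radians(38))]))
rel([.44696404,.29476895,.29024283],R=Rlean(28,52,-1))
```

```text
12.5 [0.458, 0.506, 2.074, 3.068, 0.341, 1.625] [0.4464 0.2956 0.2887] 0.05001541495625206 [ 1.41799796 -1.20664368 -2.10117323]
w peg_seat [45.9, 318.3] 0.67 [0.5594 0.3551 0.06  ]
w beaker [352.6, 317.1] 0.67 [0.6021 0.3763 0.22  ]
w beaker_rim [161.0, 319.8] 0.89 [0.5485 0.3497 0.14  ]
s peg_seat [135.9, 334.3] 0.78 [0.5515 0.3687 0.06  ]
s peg_seat [161.4, 316.9] 0.6 [0.4813 0.221  0.06  ]
s beaker [102.6, 336.7] 0.79 [0.5524 0.3482 0.22  ]
s beaker_rim [123.4, 337.2] 0.61 [0.5572 0.3375 0.14  ]
t peg_seat [201.6, 243.0] 0.88 [0.4938 0.2135 0.06  ]
t peg_seat [183.0, 206.5] 0.54 [0.56  0.343 0.06 ]
t beaker [173.4, 189.1] 0.55 [0.5651 0.3563 0.22  ]
t beaker [224.9, 450.5] 0.54 [ 0.4006 -0.4586  0.22  ]
grasp [0.55363319 0.35263797 0.19287552] axis est [-5.62042780e-03  7.75016041e-04 -9.99983905e-01]
pos [0.4466 0.2953 0.2903] xyz [-0.     -0.0007  0.0001] |d| 0.001 rot [-0.0005 -0.001   0.0014] deg 0.1
```

View pics/w7.png

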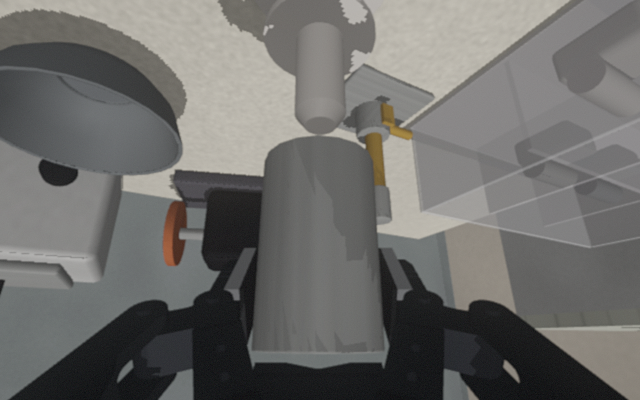

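View pics/s7.png

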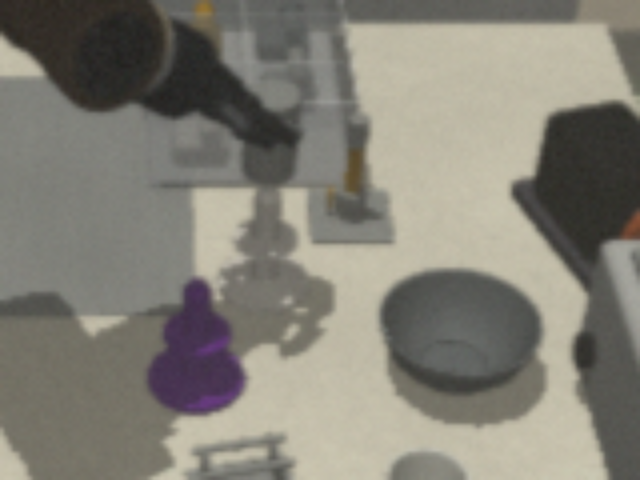

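View pics/t7.png

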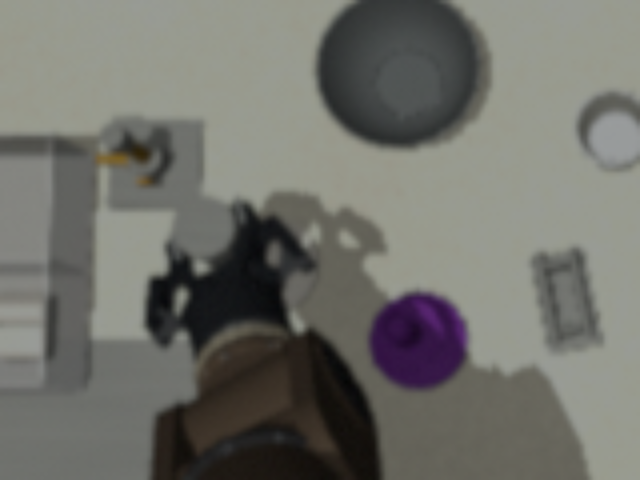

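Run:
```python
from h import *
o=get_obs();p=camera('wrist');P=PM(p,o);im=p['pixels'][...,::-1].copy()
th=np.linspace(0,2*np.pi,60)
for (x,y),c in (((.5546,.352),(0,0,255)),((.5594,.355),(0,255,0))):
    for z,r in ((.06,.031),(.06,.013),(.115,.010),(.11,.013)):
        X=np.stack([x+r*np.cos(th),y+r*np.sin(th),0*th+z],1);u=proj(P,X)
        cv2.polylines(im,[u.round().astype(np.int32)],True,c,1)
cv2.imwrite('pics/w8.png',cv2.resize(im[0:180,220:420],None,fx=3.3,fy=3.3,interpolation=cv2.INTER_CUBIC))
```

```text
(no output)
```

View pics/w8.png

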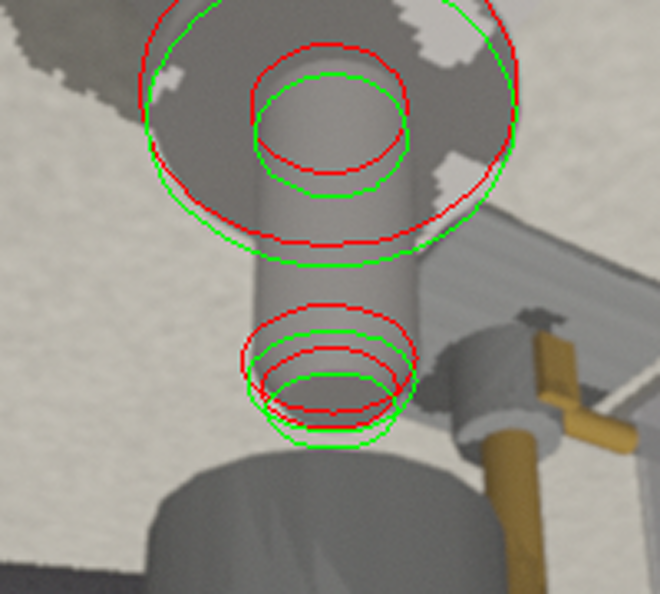

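Run:
```python
from h import *
o=get_obs();p=camera('wrist');P=PM(p,o);im=p['pixels'][...,::-1].copy()
R=Ro.from_quat(o['eef_rot']);z=R.apply([0,0,1]);g=o['tool_pos']+.1547*z
a=R.apply([-np.cos(np.radians(52)),0,0])*0
th=np.linspace(0,2*np.pi,60)
# tool-frame model: beaker axis = cos38*x+sin38*z
for off,c in ((0,(0,0,255)),(-.006,(0,255,0))):
  b=R.apply([np.cos(np.radians(38)),0,np.sin(np.radians(38))]);e1=R.apply([0,1,0]);e2=np.cross(b,e1)
  for d in (-.027,.053):
    C=g+off*z+d*b;X=C+.025*(np.cos(th)[:,None]*e1+np.sin(th)[:,None]*e2);u=proj(P,X);print(off,d,C.round(4),u[:,0].min(),u[:,0].max(),u[:,1].min(),u[:,1].max())
    cv2.polylines(im,[u.round().astype(np.int32)],True,c,1)
cv2.imwrite('pics/w9.png',im)
```

```text
0 -0.027 [0.5541 0.3525 0.2219] 253.58437812038972 388.9718289545604 354.18648991373806 361.13244733859034
0 0.053 [0.5541 0.3523 0.1419] 265.67134680001755 375.31770793031905 137.42975181719314 188.48655004104265
-0.006 -0.027 [0.5499 0.3502 0.2256] 250.51170364526143 392.405181400801 364.1457839647843 376.07126236776475
-0.006 0.053 [0.5499 0.3501 0.1456] 263.66771879132216 377.50502915358203 139.11399728209125 191.3902459588995
```

View pics/w9.png

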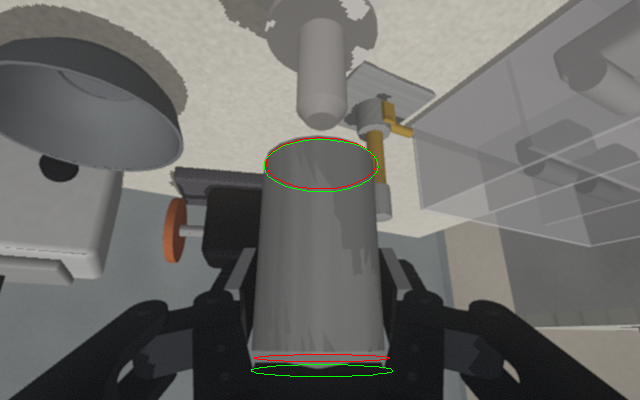

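Rim model overlays the image exactly (rim centre 0.554, 0.352, z 0.142; mouth down), and the peg's post (cols 297–345) is right below at (0.555, 0.352). Lowering.

Call:
{"fn": "drive_tool", "kwargs": {"rows": [{"xyz": [0.008,0,0.006],"delta_rot": [0,0,0],"jaw": 255},{"xyz": [0.017,0,0.013],"delta_rot": [0,0,0],"jaw": 255},{"xyz": [0.026,0,0.0205],"delta_rot": [0,0,0],"jaw": 255},{"xyz": [0.035,0,0.0275],"delta_rot": [0,0,0],"jaw": 255},{"xyz": [0.044,0,0.0345],"delta_rot": [0,0,0],"jaw": 255},{"xyz": [0.053,0,0.0415],"delta_rot": [0,0,0],"jaw": 255},{"xyz": [0.06,0,0.047],"delta_rot": [0,0,0],"jaw": 255},{"xyz": [0.06,0,0.047],"delta_rot": [0,0,0],"jaw": 255}]}}

```text
clock: 14.0
tool_pos: [0.4465, 0.2952, 0.2126]
eef_rot: [-0.218, 0.873, 0.105, 0.424]
wrist_force: [-0.1, 0.3, -0.4]
gripper_width: 0.0495
```

Run:
```python
from h import *
p,P,o=shot('wrist','w10');s,Ps,_=shot('side')
cv2.imwrite('pics/s10.png',cv2.resize(s['pixels'][80:200,270:430,::-1],None,fx=4,fy=4))
R=Ro.from_quat(o['eef_rot']);z=R.apply([0,0,1]);g=o['tool_pos']+.1547*z
b=R.apply([np.cos(np.radians(38)),0,np.sin(np.radians(38))])
print(o['clock'],o['wrist_force'],'rim',g+.053*b,o['joint_positions'].round(3),o['gripper_width'])
```

```text
14.0 [-0.06876394  0.28660462 -0.43000187] rim [0.5537743  0.35209729 0.0639987 ] [0.457 0.656 2.115 3.093 0.533 1.592] 0.04946889623752802
```

View pics/w10.png

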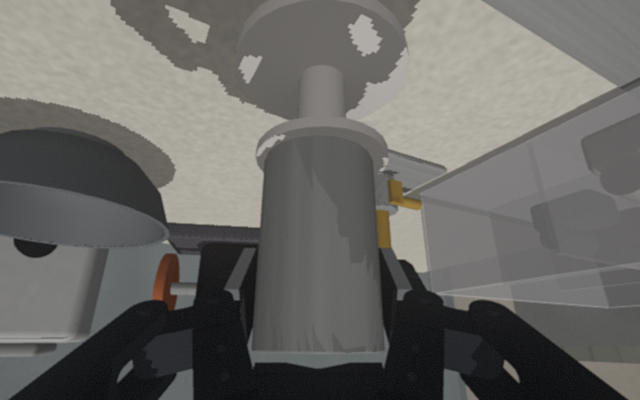

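View pics/s10.png

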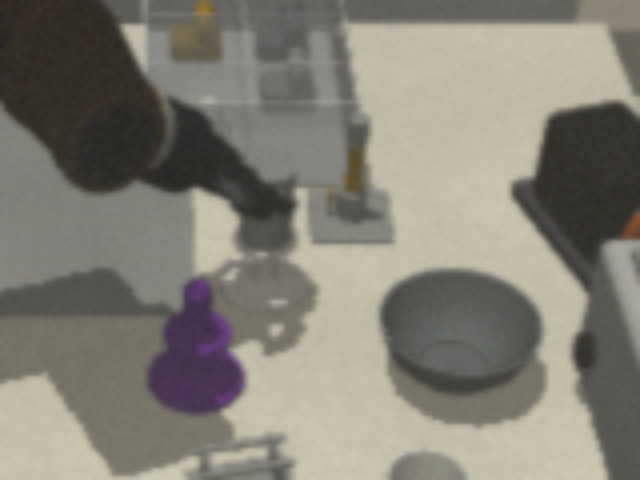

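Beaker covers the post, centred on the collar (collar 256–388, beaker 260–378), about 4 mm above it. Last few mm, slowly.

Call:
{"fn": "drive_tool", "kwargs": {"rows": [{"xyz": [0.0005,0,0.0004],"delta_rot": [0,0,0],"jaw": 255},{"xyz": [0.001,0,0.0008],"delta_rot": [0,0,0],"jaw": 255},{"xyz": [0.0015,0,0.0012],"delta_rot": [0,0,0],"jaw": 255},{"xyz": [0.002,0,0.0016],"delta_rot": [0,0,0],"jaw": 255},{"xyz": [0.0025,0,0.002],"delta_rot": [0,0,0],"jaw": 255},{"xyz": [0.003,0,0.0023],"delta_rot": [0,0,0],"jaw": 255},{"xyz": [0.003,0,0.0023],"delta_rot": [0,0,0],"jaw": 255},{"xyz": [0.003,0,0.0023],"delta_rot": [0,0,0],"jaw": 255}]}}

```text
clock: 14.9
tool_pos: [0.4466, 0.2953, 0.2105]
eef_rot: [-0.218, 0.872, 0.106, 0.425]
wrist_force: [-2.2, -0.4, 3.8]
gripper_width: 0.0489
```

Call:
{"fn": "drive_tool", "kwargs": {"rows": [{"xyz": [0.0003,0,0.0002],"delta_rot": [0,0,0],"jaw": 225},{"xyz": [0.0003,0,0.0002],"delta_rot": [0,0,0],"jaw": 200},{"xyz": [0.0003,0,0.0002],"delta_rot": [0,0,0],"jaw": 170},{"xyz": [0.0003,0,0.0002],"delta_rot": [0,0,0],"jaw": 120},{"xyz": [0.0003,0,0.0002],"delta_rot": [0,0,0],"jaw": 60},{"xyz": [0.0003,0,0.0002],"delta_rot": [0,0,0],"jaw": 0},{"xyz": [0.0003,0,0.0002],"delta_rot": [0,0,0],"jaw": 0},{"xyz": [0.0003,0,0.0002],"delta_rot": [0,0,0],"jaw": 0}]}}

```text
clock: 15.7
tool_pos: [0.4465, 0.2952, 0.2097]
eef_rot: [-0.218, 0.872, 0.106, 0.425]
wrist_force: [-0.2, 1.0, -0.3]
gripper_width: 0.0853
```

Run:
```python
from h import *
p,P,o=shot('wrist','w11');s,Ps,_=shot('side')
print(o['clock'],o['wrist_force'],o['joint_positions'].round(3),o['gripper_width'])
cv2.imwrite('pics/s11.png',cv2.resize(s['pixels'][80:200,270:430,::-1],None,fx=4,fy=4))
```

```text
15.7 [-0.20049152  0.96431054 -0.26539898] [0.457 0.662 2.116 3.094 0.542 1.591] 0.08534953729747462
```

View pics/w11.png

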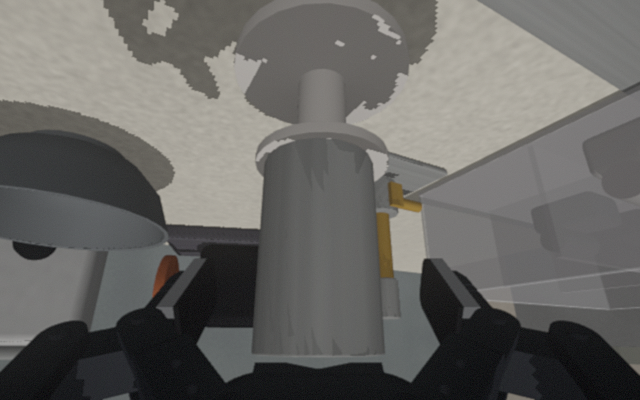

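Released; beaker stands on the collar, open jaws clear on both sides (213/423 vs 252–383). Retreat along the tool axis.

Call:
{"fn": "drive_tool", "kwargs": {"rows": [{"xyz": [0,0,-0.006],"delta_rot": [0,0,0],"jaw": 0},{"xyz": [0,0,-0.016],"delta_rot": [0,0,0],"jaw": 0},{"xyz": [0,0,-0.03],"delta_rot": [0,0,0],"jaw": 0},{"xyz": [0,0,-0.045],"delta_rot": [0,0,0],"jaw": 0},{"xyz": [0,0,-0.062],"delta_rot": [0,0,0],"jaw": 0},{"xyz": [0,0,-0.08],"delta_rot": [0,0,0],"jaw": 0},{"xyz": [0,0,-0.1],"delta_rot": [0,0,0],"jaw": 0},{"xyz": [-0.005,0,-0.12],"delta_rot": [0,0,0],"jaw": 0}]}}

```text
clock: 16.6
tool_pos: [0.3642, 0.2515, 0.2886]
eef_rot: [-0.218, 0.872, 0.106, 0.425]
wrist_force: [0.4, 0.1, 0.2]
gripper_width: 0.0852
```

Run:
```python
from h import *
p,P,o=shot('wrist','w12');s,Ps,_=shot('side');t,Pt,_=shot('top')
print(o['clock'],o['wrist_force'],o['joint_positions'].round(3),o['tool_pos'])
cv2.imwrite('pics/s12.png',cv2.resize(s['pixels'][80:200,270:430,::-1],None,fx=4,fy=4))
for n,pp,PP in(('w',p,P),('s',s,Ps),('t',t,Pt)):
  for l,zz in (('peg_seat',.06),('beaker',.14),('beaker_rim',.06)):
    for d in place_of(l,pp): print(n,l,np.round(d['location']),round(d['confidence'],2),planez(PP,d['location'],zz).round(4))
def crop(p,r,c,h,w,k,n): cv2.imwrite(f'pics/{n}.png',cv2.resize(p['pixels'][r-h:r+h,c-w:c+w,::-1],None,fx=k,fy=k,interpolation=cv2.INTER_CUBIC))
for n,pp,PP in (('s',s,Ps),('t',t,Pt)):
  for l in ('screen_bar','screen_hinge','pointer_tip','grinder'):
    print(n,l,[(np.round(d['location'],1).tolist(),round(d['confidence'],2)) for d in place_of(l,pp)])
```

```text
16.6 [0.3616173  0.07798514 0.19529178] [0.449 0.426 2.29  3.075 0.48  1.605] [0.36417565 0.25154345 0.28858677]
w beaker [230. 319.] 0.61 [0.5606 0.3551 0.14  ]
w beaker_rim [131. 318.] 0.74 [0.5547 0.3517 0.06  ]
s peg_seat [137. 336.] 0.78 [0.5586 0.3636 0.06  ]
s peg_seat [160. 320.] 0.57 [0.4908 0.2257 0.06  ]
s beaker [121. 336.] 0.59 [0.5531 0.3498 0.14  ]
s beaker_rim [142. 337.] 0.71 [0.5609 0.3311 0.06  ]
t peg_seat [184. 206.] 0.8 [0.5557 0.345  0.06  ]
t peg_seat [201. 241.] 0.72 [0.4945 0.2191 0.06  ]
t beaker [179. 199.] 0.65 [0.5611 0.3482 0.14  ]
t beaker [156. 376.] 0.5 [ 0.6372 -0.2435  0.14  ]
t beaker_rim [184. 206.] 0.74 [0.5572 0.346  0.06  ]
t beaker_rim [182. 202.] 0.28 [0.5618 0.3571 0.06  ]
s screen_bar [([268.2, 339.7], 0.65)]
s screen_hinge [([261.8, 397.1], 0.83), ([140.6, 334.8], 0.68)]
s pointer_tip [([203.9, 365.3], 0.63), ([391.3, 294.6], 0.48), ([135.7, 335.3], 0.31)]
s grinder [([292.0, 387.8], 0.73)]
t screen_bar []
t screen_hinge [([141.9, 381.9], 0.96)]
t pointer_tip [([166.0, 338.7], 0.6)]
t grinder [([152.6, 375.1], 0.78)]
```

View pics/w12.png

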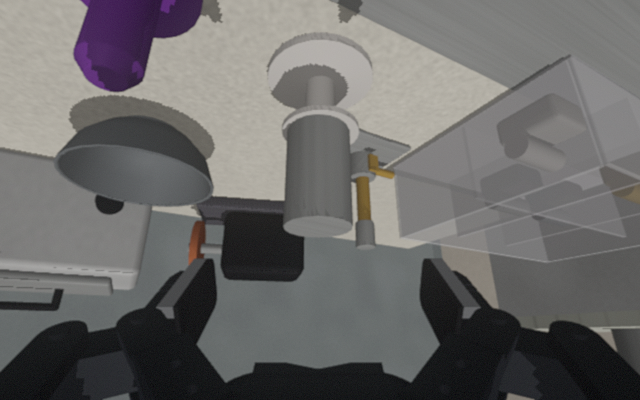

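View pics/s12.png

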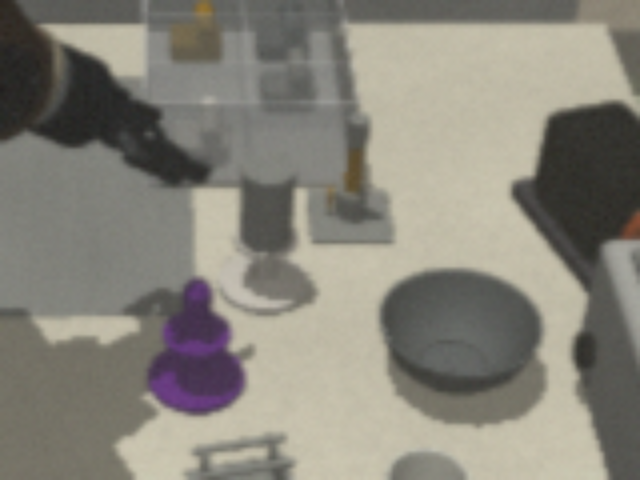

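Beaker stands mouth down on the white collar (side crop: upright at (267,215), collar just under it). Transit to the grinder.

```bash
cat > plan2.py <<'E'
from h import *
import json
o=get_obs();R0=Ro.from_quat(o['eef_rot']);p0=o['tool_pos']
pm=np.array([.42,.03,.31]);p1=np.array([.335,-.18,.27])
N=16
def pose(t):
    R=Rlean(28-43*t,52)*Ro.from_rotvec([0,0,np.pi-np.pi/2*t])
    c=2*pm-(p0+p1)/2
    return (1-t)**2*p0+2*t*(1-t)*c+t*t*p1,R
P=[(p0,R0)]+[pose((i+1)/N) for i in range(N)]
print('max step deg',max(np.degrees((a[1].inv()*b[1]).magnitude()) for a,b in zip(P,P[1:])),max(np.linalg.norm(a[0]-b[0]) for a,b in zip(P,P[1:])))
q=o['joint_positions']
for p,R in P[1:]: q,e=ik(p,R,q,K);print(q.round(2),round(e,4)) 
for s in range(0,N,8):
    pb,Rb=P[s]
    print(json.dumps([{"xyz":Rb.inv().apply(p-pb).round(3).tolist(),"delta_rot":(Rb.inv()*R).as_rotvec().round(3).tolist(),"jaw":0} for p,R in P[s+1:s+9]]))
E
python3 plan2.py
```

```text
max step deg 4.499504306358922 0.03251470939512289
[0.36 0.39 2.28 2.99 0.45 1.56] 0.0
[0.28 0.38 2.28 2.93 0.44 1.49] 0.0
[0.21 0.37 2.29 2.88 0.43 1.43] 0.0
[0.14 0.36 2.29 2.84 0.43 1.36] 0.0
[0.07 0.35 2.29 2.79 0.42 1.29] 0.0
[0.01 0.35 2.3  2.75 0.43 1.21] 0.0
[-0.06  0.34  2.3   2.72  0.43  1.14] 0.0
[-0.13  0.34  2.31  2.69  0.44  1.05] 0.0
[-0.2   0.34  2.32  2.66  0.46  0.96] 0.0
[-0.27  0.34  2.34  2.63  0.47  0.87] 0.0
[-0.34  0.34  2.35  2.61  0.5   0.77] 0.0
[-0.41  0.35  2.37  2.59  0.52  0.67] 0.0
[-0.49  0.35  2.39  2.57  0.55  0.57] 0.0
[-0.57  0.36  2.41  2.55  0.58  0.46] 0.0
[-0.65  0.38  2.43  2.52  0.62  0.34] 0.0
[-0.74  0.39  2.45  2.5   0.65  0.22] 0.0
[{"xyz": [-0.004, -0.032, -0.004], "delta_rot": [0.037, 0.001, -0.068], "jaw": 0}, {"xyz": [-0.007, -0.063, -0.009], "delta_rot": [0.073, 0.006, -0.138], "jaw": 0}, {"xyz": [-0.008, -0.092, -0.015], "delta_rot": [0.11, 0.015, -0.207], "jaw": 0}, {"xyz": [-0.006, -0.12, -0.022], "delta_rot": [0.145, 0.028, -0.276], "jaw": 0}, {"xyz": [-0.003, -0.148, -0.03], "delta_rot": [0.18, 0.044, -0.344], "jaw": 0}, {"xyz"
[... 178 characters left out ...]
 -0.058], "delta_rot": [0.276, 0.113, -0.548], "jaw": 0}]
[{"xyz": [0.022, -0.015, -0.004], "delta_rot": [0.025, 0.027, -0.069], "jaw": 0}, {"xyz": [0.046, -0.029, -0.009], "delta_rot": [0.047, 0.057, -0.139], "jaw": 0}, {"xyz": [0.07, -0.04, -0.015], "delta_rot": [0.066, 0.089, -0.208], "jaw": 0}, {"xyz": [0.096, -0.05, -0.022], "delta_rot": [0.082, 0.123, -0.276], "jaw": 0}, {"xyz": [0.123, -0.058, -0.03], "delta_rot": [0.095, 0.159, -0.345], "jaw": 0}, {"xyz": [0.151, -0.064, -0.039], "delta_rot": [0.105, 0.197, -0.413], "jaw": 0}, {"xyz": [0.18, -0.069, -0.049], "delta_rot": [0.112, 0.236, -0.481], "jaw": 0}, {"xyz": [0.21, -0.071, -0.061], "delta_rot": [0.114, 0.276, -0.549], "jaw": 0}]
```

Call:
{"fn": "drive_tool", "kwargs": {"rows": [{"xyz": [-0.004,-0.032,-0.004],"delta_rot": [0.037,0.001,-0.068],"jaw": 0},{"xyz": [-0.007,-0.063,-0.009],"delta_rot": [0.073,0.006,-0.138],"jaw": 0},{"xyz": [-0.008,-0.092,-0.015],"delta_rot": [0.11,0.015,-0.207],"jaw": 0},{"xyz": [-0.006,-0.12,-0.022],"delta_rot": [0.145,0.028,-0.276],"jaw": 0},{"xyz": [-0.003,-0.148,-0.03],"delta_rot": [0.18,0.044,-0.344],"jaw": 0},{"xyz": [0.002,-0.173,-0.039],"delta_rot": [0.213,0.064,-0.412],"jaw": 0},{"xyz": [0.009,-0.198,-0.048],"delta_rot": [0.245,0.087,-0.48],"jaw": 0},{"xyz": [0.018,-0.222,-0.058],"delta_rot": [0.276,0.113,-0.548],"jaw": 0}]}}

```text
clock: 18.4
tool_pos: [0.42, 0.0286, 0.3098]
eef_rot: [-0.391, 0.809, -0.146, 0.414]
wrist_force: [-0.5, -0.1, 1.0]
gripper_width: 0.0852
```

Call:
{"fn": "drive_tool", "kwargs": {"rows": [{"xyz": [0.022,-0.015,-0.004],"delta_rot": [0.025,0.027,-0.069],"jaw": 0},{"xyz": [0.046,-0.029,-0.009],"delta_rot": [0.047,0.057,-0.139],"jaw": 0},{"xyz": [0.07,-0.04,-0.015],"delta_rot": [0.066,0.089,-0.208],"jaw": 0},{"xyz": [0.096,-0.05,-0.022],"delta_rot": [0.082,0.123,-0.276],"jaw": 0},{"xyz": [0.123,-0.058,-0.03],"delta_rot": [0.095,0.159,-0.345],"jaw": 0},{"xyz": [0.151,-0.064,-0.039],"delta_rot": [0.105,0.197,-0.413],"jaw": 0},{"xyz": [0.18,-0.069,-0.049],"delta_rot": [0.112,0.236,-0.481],"jaw": 0},{"xyz": [0.21,-0.071,-0.061],"delta_rot": [0.114,0.276,-0.549],"jaw": 0}]}}

```text
clock: 19.2
tool_pos: [0.3342, -0.181, 0.2696]
eef_rot: [-0.548, 0.712, -0.349, 0.266]
wrist_force: [1.0, 0.1, -0.4]
gripper_width: 0.0857
```

Run:
```python
from h import *
p,P,o=shot('wrist','w13')
print(o['clock'],o['joint_positions'].round(3),o['tool_pos'])
for l in ('screen_bar','screen_hinge','pointer_tip','grinder'):
    print(l,[(np.round(d['location'],1).tolist(),round(d['confidence'],2)) for d in place_of(l,p)])
```

```text
19.2 [-0.752  0.437  2.449  2.52   0.69   0.183] [ 0.33418624 -0.18104194  0.26960215]
screen_bar [([197.3, 351.1], 0.88)]
screen_hinge []
pointer_tip []
grinder [([161.9, 311.3], 0.72)]
```

View pics/w13.png

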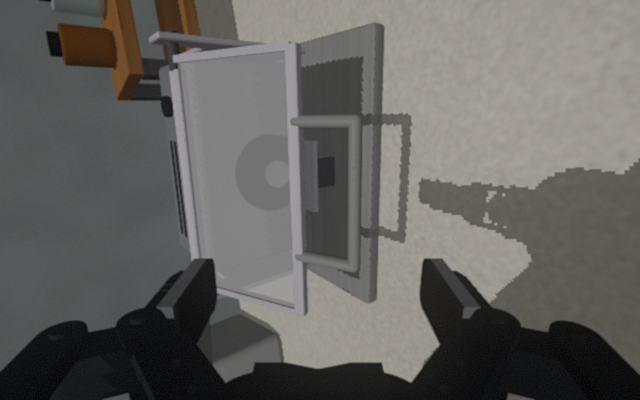

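Wrist view: pull bar upright in image from (357,120) to (356,266), plate front edge at col ~300; pointer is out of view (behind left jaw). Fit the grinder pose, then get a wrist view of the pointer.

```bash
cat > grind.py <<'E'
from h import *
def gpt(g,ang,r,y): # joint angle; point at radius r in screen plane, lateral y
    x,yy,yaw=g;a=ang-np.radians(25)
    loc=np.array([-r*np.cos(a),y,.15+r*np.sin(a)])
    c,s=np.cos(yaw),np.sin(yaw)
    return np.array([x+c*loc[0]-s*loc[1],yy+s*loc[0]+c*loc[1],loc[2]])
E
python3 - <<'E'
from grind import *
o=get_obs();p,P,_=shot('wrist');s,Ps,_=shot('side');t,Pt,_=shot('top')
ob=[(P,.170,.055,(355,264)),(P,.170,-.055,(358,119)),(P,.126,.110,(304,311)),(P,.126,-.110,(299,45)),
 (Ps,.170,.055,(342.5,250.5)),(Ps,.170,-.055,(335.5,285)),(Pt,.170,.055,(357,186.5)),(Pt,.170,-.055,(387.5,194)),(Pt,.126,.11,(346,172)),(Pt,.126,-.11,(408,184))]
def f(v): return np.concatenate([(proj(PP,gpt(v[:3],v[3],r,y))[0]-np.array(c))*(1 if PP is P else 1.) for PP,r,y,c in ob])
so=least_squares(f,[.68,-.27,-.26,0],loss='soft_l1');print(so.x,np.degrees(so.x[2]));print(so.fun.reshape(-1,2).round(1))
g=so.x[:3];np.save('g.npy',g)
print('bar',gpt(g,0,.17,0),gpt(g,so.x[3],.17,0))
for c in ((363.6,206.4),(365.2,205.5)):
  for ct in ((337.5,163.7),(337.4,164.2)):
    h=lambda a:np.concatenate([proj(Ps,gpt(g,a[0],.118,.137))[0]-c,proj(Pt,gpt(g,a[0],.118,.137))[0]-ct])
    q=least_squares(h,[.7]);print('ptr',q.x,q.fun.round(1),gpt(g,q.x[0],.118,.137))
print(proj(P,gpt(g,.7,.118,.137)))
E
```

```text
[ 0.67977797 -0.27130525 -0.23316765 -0.02113974] -13.359522517553744
[[-0.2 -1.1]
 [-1.8  1.4]
 [ 3.3  0.3]
 [ 0.2 -2.6]
 [-0.3  0.6]
 [-0.2 -0.7]
 [-0.6 -0.1]
 [-0.1 -0.5]
 [-2.1 -1.1]
 [-1.6  1.3]]
bar [ 0.52987495 -0.2357052   0.0781549 ] [ 0.53138602 -0.23606406  0.07491414]
ptr [0.7361258] [-0.  -0.  -0.1  0. ] [ 0.60174711 -0.1119635   0.1848481 ]
ptr [0.72881857] [-0.2  0.1  0.  -0.4] [ 0.60150229 -0.11190536  0.18402339]
ptr [0.77582192] [-0.9 -0.1  0.1 -0.7] [ 0.60317906 -0.11230357  0.18929469]
ptr [0.76837226] [-1.1  0.   0.2 -1.1] [ 0.60289726 -0.11223665  0.18846472]
[[217.12121609 384.63847577]]
```

Call:
{"fn": "drive_tool", "kwargs": {"rows": [{"xyz": [-0.02,0,0],"delta_rot": [0,0,0],"jaw": 0},{"xyz": [-0.045,0,-0.005],"delta_rot": [0,0,0],"jaw": 0},{"xyz": [-0.07,0,-0.01],"delta_rot": [0,0,0],"jaw": 0},{"xyz": [-0.1,0,-0.01],"delta_rot": [0,0,0],"jaw": 0},{"xyz": [-0.13,0,-0.01],"delta_rot": [0,0,0],"jaw": 0},{"xyz": [-0.15,0,-0.01],"delta_rot": [0,0,0],"jaw": 0},{"xyz": [-0.15,0,-0.01],"delta_rot": [0,0,0],"jaw": 0},{"xyz": [-0.15,0,-0.01],"delta_rot": [0,0,0],"jaw": 0}]}}

```text
clock: 20.4
tool_pos: [0.3658, -0.0322, 0.276]
eef_rot: [-0.548, 0.712, -0.348, 0.268]
wrist_force: [-0.0, 0.1, 0.2]
gripper_width: 0.0852
```

Run:
```python
from grind import *
p,P,o=shot('wrist','w14');np.save('P14.npy',P)
print(o['clock'],o['joint_positions'].round(3),o['tool_pos'])
for l in ('screen_bar','screen_hinge','pointer_tip','grinder'):
    print(l,[(np.round(d['location'],1).tolist(),round(d['confidence'],2)) for d in place_of(l,p)])
g=np.load('g.npy')
for a in (.65,.75,.85): print(a,proj(P,gpt(g,a,.118,.137)),proj(P,gpt(g,a,0,.137)))
```

```text
20.4 [-0.271  0.41   2.475  3.126  0.652  0.005] [ 0.3658275  -0.03223717  0.275992  ]
screen_bar []
screen_hinge [([3.4, 175.9], 0.73)]
pointer_tip [([185.2, 187.5], 0.65)]
grinder [([28.2, 312.5], 0.56)]
0.65 [[211.62923437 186.41162612]] [[191.24690713 162.79449394]]
0.75 [[193.05379205 188.22175929]] [[191.24690713 162.79449394]]
0.85 [[173.81442637 189.71472937]] [[191.24690713 162.79449394]]
```

View pics/w14.png

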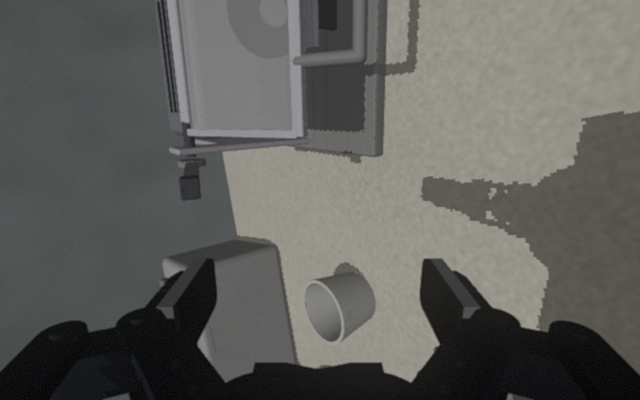

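Run:
```python
from grind import *
im=cv2.imread('pics/w14.png');cv2.imwrite('pics/c14.png',cv2.resize(im[100:220,140:320],None,fx=4.4,fy=4.4,interpolation=cv2.INTER_CUBIC))
```

```text
(no output)
```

View pics/c14.png

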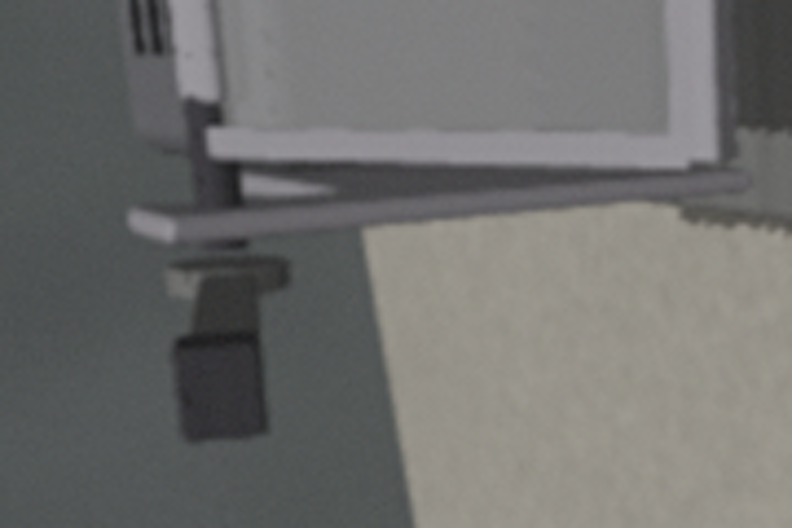

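Run:
```python
from grind import *
o=get_obs();P14=np.load('P14.npy');s=camera('side');t=camera('top');Ps,Pt=PM(s),PM(t)
# P13: reconstruct from pose
p=camera('wrist');oo=dict(tool_pos=np.array([.33418624,-.18104194,.26960215]),eef_rot=np.array([-.548,.712,-.349,.266]))
oo['eef_rot']=(Rlean(-15,52)*Ro.from_rotvec([0,0,np.pi/2])).as_quat();print(oo['eef_rot'])
P=PM(p,oo)
S='s';A='p'
ob=[(P,.170,.055,(355,264)),(P,.170,-.055,(358,119)),(P,.126,.110,(304,311)),(P,.126,-.110,(299,45)),(P14,.126,.110,(303.6,137)),(P14,.170,.055,(361.5,61)),
 (Ps,.170,.055,(342.5,250.5)),(Ps,.170,-.055,(335.5,285)),(Pt,.170,.055,(357,186.5)),(Pt,.170,-.055,(387.5,194))]
po=[(P14,.118,(190.5,188.3),1),(P14,0,(191.8,161.4),1),(Ps,.118,(364.4,206),.7),(Pt,.118,(337.4,164),.7)]
def f(v): return np.concatenate([(proj(PP,gpt(v[:3],0,r,y))[0]-np.array(c)) for PP,r,y,c in ob]+[w*(proj(PP,gpt(v[:3],v[3],r,.137))[0]-np.array(c)) for PP,r,c,w in po])
so=least_squares(f,[.68,-.27,-.24,.75],loss='soft_l1');print(so.x);print(so.fun.reshape(-1,2).round(1).tolist())
J=so.jac;print('sd',np.sqrt(np.diag(np.linalg.inv(J.T@J))))
np.save('g.npy',so.x[:3]);print('bar closed',gpt(so.x[:3],0,.17,0),'bar open',gpt(so.x[:3],so.x[3],.17,0))
print(o['clock'])
```

```text
[ 0.54715115 -0.71306126  0.34778321 -0.26686345]
[ 0.67814911 -0.27253276 -0.24234594  0.76313032]
[[-1.7, 2.4], [-2.4, 3.5], [1.6, 2.8], [-0.2, -2.4], [0.9, 0.1], [-2.5, -3.0], [-1.0, -0.2], [-1.4, -1.5], [-0.6, 0.4], [-0.1, 0.3], [-0.0, -0.7], [-0.7, -0.2], [-0.3, -0.1], [0.2, -0.5]]
sd [0.00083225 0.00064497 0.00597605 0.00603143]
bar closed [ 0.52857914 -0.23555838  0.0781549 ] bar open [ 0.52185123 -0.23389521  0.20457207]
20.65
```

Pointer tip's dark face centre at (190.5,188.6), hinge end (191.8,161.4): the fit gives pointer ≈ 0.763 rad; bar middle ≈ (0.529, −0.236, 0.078), yaw −13.9°. Now the pre-grasp of the bar.

Run:
```python
from grind import *
g=np.load('g.npy');bar=gpt(g,0,.17,0);R=Rlean(np.degrees(g[2]),52)*Ro.from_rotvec([0,0,np.pi/2]);z=R.apply([0,0,1])
for b in (.07,0):
    T=bar-(.1547+.004+b)*z;print(T);rel(T,R=R)
```

```text
[ 0.35362747 -0.19230953  0.21895667]
pos [ 0.3657 -0.0335  0.2758] xyz [0.1565 0.0267 0.0583] |d| 0.169 rot [-0.0001 -0.0158 -0.0121] deg 1.1
[ 0.4071763  -0.20554705  0.17586037]
pos [ 0.3657 -0.0335  0.2758] xyz [0.1554 0.0267 0.1283] |d| 0.203 rot [-0.0001 -0.0158 -0.0121] deg 1.1
```

Call:
{"fn": "drive_tool", "kwargs": {"rows": [{"xyz": [0.03,0.005,0.0],"delta_rot": [0,-0.005,-0.004],"jaw": 155},{"xyz": [0.065,0.01,0.005],"delta_rot": [0,-0.01,-0.008],"jaw": 155},{"xyz": [0.1,0.016,0.015],"delta_rot": [0,-0.016,-0.012],"jaw": 155},{"xyz": [0.13,0.022,0.03],"delta_rot": [0,-0.016,-0.012],"jaw": 155},{"xyz": [0.15,0.0265,0.045],"delta_rot": [0,-0.016,-0.012],"jaw": 155},{"xyz": [0.1565,0.0267,0.058],"delta_rot": [0,-0.016,-0.012],"jaw": 155},{"xyz": [0.1565,0.0267,0.058],"delta_rot": [0,-0.016,-0.012],"jaw": 155},{"xyz": [0.1565,0.0267,0.058],"delta_rot": [0,-0.016,-0.012],"jaw": 155}]}}

```text
clock: 21.6
tool_pos: [0.3536, -0.191, 0.2192]
eef_rot: [-0.555, 0.707, -0.345, 0.271]
wrist_force: [-0.3, -0.1, 0.5]
gripper_width: 0.0334
```

Run:
```python
from grind import *
p,P,o=shot('wrist');s,Ps,_=shot('side')
print(o['clock'],o['gripper_width'],o['joint_positions'].round(3))
print([(np.round(d['location'],1).tolist(),round(d['confidence'],2)) for d in place_of('screen_bar',p)])
g=np.load('g.npy');im=p['pixels'][...,::-1].copy()
R=Ro.from_quat(o['eef_rot']);z=R.apply([0,0,1])
for y in (-.055,0,.055): u=proj(P,gpt(g,0,.17,y))[0];print(u);cv2.circle(im,tuple(int(round(v)) for v in u),3,(0,0,255),1)
for d in (.1547,.173,.25): u=proj(P,o['tool_pos']+d*z)[0];cv2.circle(im,tuple(int(round(v)) for v in u),3,(0,255,0),1)
cv2.imwrite('pics/w15.png',im);cv2.imwrite('pics/s15.png',cv2.resize(s['pixels'][190:330,270:440,::-1],None,fx=4,fy=4))
```

```text
21.6 0.03340674721483802 [-0.738  0.594  2.431  2.593  0.806  0.077]
[([221.5, 315.5], 0.57)]
[318.50212729 129.33330973]
[318.42616258 221.35015847]
[318.36065513 300.70002503]
```

View pics/w15.png

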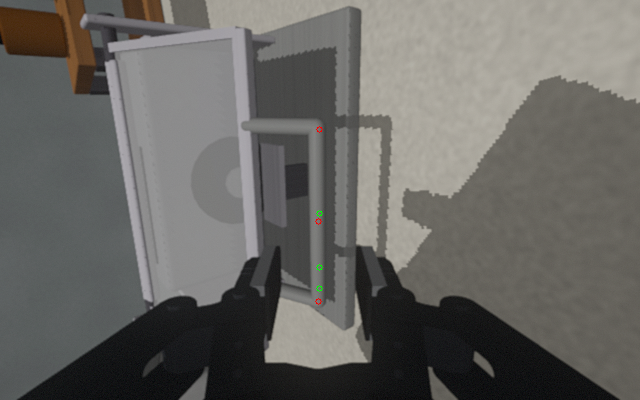

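View pics/s15.png

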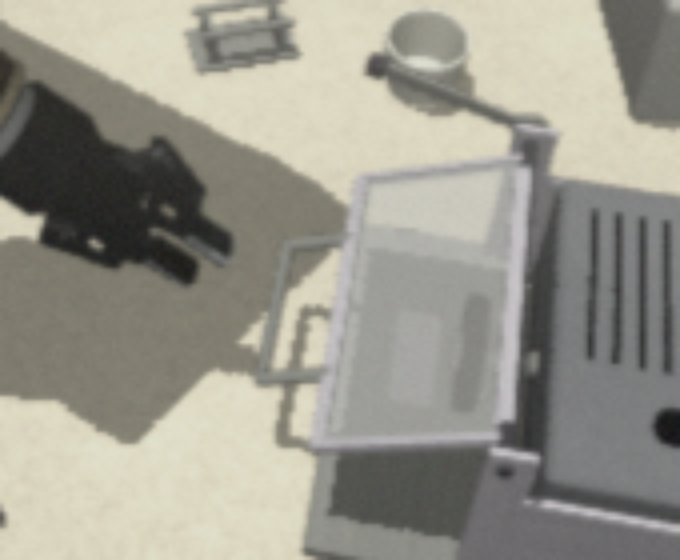

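Run:
```python
from grind import *
o=get_obs();p=camera('wrist');P=PM(p,o);s=camera('side');Ps=PM(s);g=np.load('g.npy')
def loc(X): 
    d=X[:2]-g[:2];c,sn=np.cos(g[2]),np.sin(g[2]);return np.round([c*d[0]+sn*d[1],-sn*d[0]+c*d[1],X[2]],3)
for z in (0,.02,.04,.06):
    print(z,'w',loc(planez(P,(170,346),z)),'outer',loc(planez(P,(170,358),z)),'corner w',loc(planez(P,(328,349),z)),'side corner',loc(planez(Ps,(190+550/4,270+305/4),z)),loc(planez(Ps,(190+460/4,270+318/4),z)))
```

```text
0 w [-0.092 -0.012  0.   ] outer [-0.107 -0.014  0.   ] corner w [-0.102  0.143  0.   ] side corner [-0.104 -0.132  0.   ] [-0.106 -0.065  0.   ]
0.02 w [-0.114 -0.018  0.02 ] outer [-0.127 -0.02   0.02 ] corner w [-0.123  0.121  0.02 ] side corner [-0.103 -0.141  0.02 ] [-0.105 -0.076  0.02 ]
0.04 w [-0.136 -0.024  0.04 ] outer [-0.147 -0.026  0.04 ] corner w [-0.143  0.1    0.04 ] side corner [-0.103 -0.15   0.04 ] [-0.105 -0.087  0.04 ]
0.06 w [-0.157 -0.03   0.06 ] outer [-0.168 -0.031  0.06 ] corner w [-0.164  0.079  0.06 ] side corner [-0.103 -0.16   0.06 ] [-0.105 -0.098  0.06 ]
```

Pan front lies ~50 mm inside of the bar, so the lower finger is free. Bar at col ~316 against tool axis at 318: aligned. Advance 70 mm and close.

Call:
{"fn": "drive_tool", "kwargs": {"rows": [{"xyz": [0,0,0.012],"delta_rot": [0,0,0],"jaw": 155},{"xyz": [0,0,0.026],"delta_rot": [0,0,0],"jaw": 155},{"xyz": [0,0,0.04],"delta_rot": [0,0,0],"jaw": 155},{"xyz": [0,0,0.053],"delta_rot": [0,0,0],"jaw": 155},{"xyz": [0,0,0.063],"delta_rot": [0,0,0],"jaw": 155},{"xyz": [0,0,0.069],"delta_rot": [0,0,0],"jaw": 155},{"xyz": [0,0,0.069],"delta_rot": [0,0,0],"jaw": 155},{"xyz": [0,0,0.069],"delta_rot": [0,0,0],"jaw": 155}]}}

```text
clock: 22.65
tool_pos: [0.4063, -0.2047, 0.1766]
eef_rot: [-0.554, 0.707, -0.345, 0.27]
wrist_force: [0.3, 0.1, -0.8]
gripper_width: 0.0332
```

Run:
```python
from grind import *
p,P,o=shot('wrist','w16');print(o['clock'],o['wrist_force'],o['tool_pos'],o['gripper_width'])
```

```text
22.65 [ 0.30181127  0.09318974 -0.8338021 ] [ 0.40625598 -0.20468668  0.17661607] 0.03324909586559277
```

View pics/w16.png

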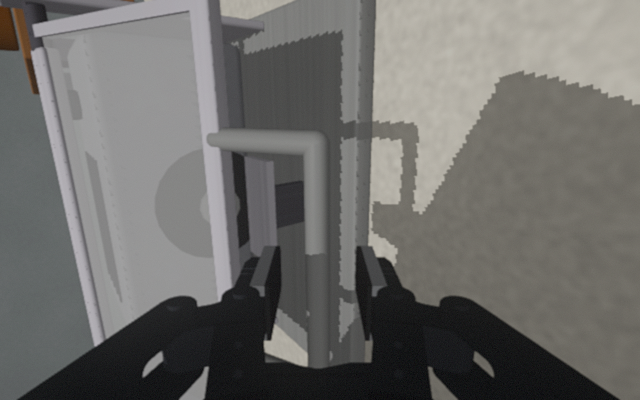

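Bar (col ~316) lies between the pads (280 / 357). Closing.

Call:
{"fn": "drive_tool", "kwargs": {"rows": [{"xyz": [0,0,0],"delta_rot": [0,0,0],"jaw": 255},{"xyz": [0,0,0],"delta_rot": [0,0,0],"jaw": 255},{"xyz": [0,0,0],"delta_rot": [0,0,0],"jaw": 255},{"xyz": [0,0,0],"delta_rot": [0,0,0],"jaw": 255},{"xyz": [0,0,0],"delta_rot": [0,0,0],"jaw": 255},{"xyz": [0,0,0],"delta_rot": [0,0,0],"jaw": 255},{"xyz": [0,0,0],"delta_rot": [0,0,0],"jaw": 255},{"xyz": [0,0,0],"delta_rot": [0,0,0],"jaw": 255}], "grip_force": 30}}

```text
clock: 23.5
tool_pos: [0.4062, -0.2048, 0.1768]
eef_rot: [-0.554, 0.707, -0.345, 0.27]
wrist_force: [-6.1, -0.3, 5.7]
gripper_width: 0.0087
```

Run:
```python
from grind import *
import json
o=get_obs();g=np.load('g.npy');R=Ro.from_quat(o['eef_rot'])
print(o['wrist_force'],o['gripper_width'],o['tool_pos'])
b0=gpt(g,0,.17,0)
A=[.03,.08,.13,.19,.25,.31,.37,.42,.47,.52,.57,.62,.67,.71,.74,.763]
D=[R.inv().apply(gpt(g,a,.17,0)-b0) for a in A]
print(json.dumps([d.round(4).tolist() for d in D[:8]]));print(json.dumps([(d-D[7]).round(4).tolist() for d in D[8:]]))
q=o['joint_positions'];print(ik(o['tool_pos']+gpt(g,.763,.17,0)-b0,R,q,K))
```

```text
[-6.09663618 -0.25224103  5.65249945] 0.008745136486733737 [ 0.40619623 -0.20476867  0.17682435]
[[-0.0, -0.0024, -0.0045], [-0.0, -0.0067, -0.0119], [-0.0, -0.0113, -0.019], [-0.0, -0.0173, -0.0272], [-0.0, -0.0238, -0.0351], [-0.0, -0.0308, -0.0425], [-0.0, -0.0382, -0.0495], [-0.0, -0.0446, -0.055]]
[[-0.0, -0.0067, -0.0052], [-0.0, -0.0137, -0.01], [-0.0, -0.021, -0.0145], [-0.0, -0.0284, -0.0186], [-0.0, -0.036, -0.0223], [-0.0, -0.0423, -0.025], [-0.0, -0.047, -0.0269], [-0.0, -0.0507, -0.0282]]
(array([-0.67802878,  0.38459451,  2.25391741,  2.34977145,  0.4873749 ,
        0.45054754]), np.float64(1.149080830487037e-14))
```

Call:
{"fn": "drive_tool", "kwargs": {"rows": [{"xyz": [0,-0.0024,-0.0045],"delta_rot": [0,0,0],"jaw": 255},{"xyz": [0,-0.0067,-0.0119],"delta_rot": [0,0,0],"jaw": 255},{"xyz": [0,-0.0113,-0.019],"delta_rot": [0,0,0],"jaw": 255},{"xyz": [0,-0.0173,-0.0272],"delta_rot": [0,0,0],"jaw": 255},{"xyz": [0,-0.0238,-0.0351],"delta_rot": [0,0,0],"jaw": 255},{"xyz": [0,-0.0308,-0.0425],"delta_rot": [0,0,0],"jaw": 255},{"xyz": [0,-0.0382,-0.0495],"delta_rot": [0,0,0],"jaw": 255},{"xyz": [0,-0.0446,-0.055],"delta_rot": [0,0,0],"jaw": 255}]}}

```text
clock: 24.3
tool_pos: [0.3898, -0.2007, 0.2465]
eef_rot: [-0.554, 0.708, -0.344, 0.269]
wrist_force: [-9.2, -4.0, -3.4]
gripper_width: 0.0086
```

Run:
```python
from grind import *
p,P,o=shot('wrist','w17');print(o['clock'],o['wrist_force'],o['ft_torque'],o['tool_pos'],o['gripper_width'])
```

```text
24.3 [-9.17582662 -3.98829962 -3.38301753] [-0.21070223  1.79678104 -0.59707135] [ 0.3898208  -0.20072775  0.2464611 ] 0.008602738356263436
```

View pics/w17.png

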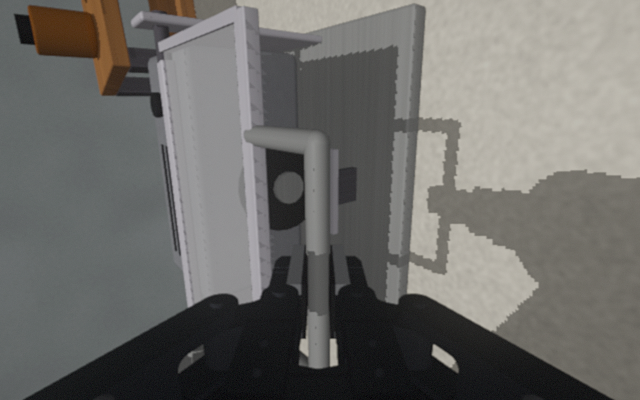

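Bar firmly gripped, screen rising; continue to the pointer's angle.

Call:
{"fn": "drive_tool", "kwargs": {"rows": [{"xyz": [0,-0.0067,-0.0052],"delta_rot": [0,0,0],"jaw": 255},{"xyz": [0,-0.0137,-0.01],"delta_rot": [0,0,0],"jaw": 255},{"xyz": [0,-0.021,-0.0145],"delta_rot": [0,0,0],"jaw": 255},{"xyz": [0,-0.0284,-0.0186],"delta_rot": [0,0,0],"jaw": 255},{"xyz": [0,-0.036,-0.0223],"delta_rot": [0,0,0],"jaw": 255},{"xyz": [0,-0.0423,-0.025],"delta_rot": [0,0,0],"jaw": 255},{"xyz": [0,-0.047,-0.0269],"delta_rot": [0,0,0],"jaw": 255},{"xyz": [0,-0.0507,-0.0282],"delta_rot": [0,0,0],"jaw": 255}]}}

```text
clock: 25.15
tool_pos: [0.3987, -0.2026, 0.3038]
eef_rot: [-0.555, 0.708, -0.345, 0.27]
wrist_force: [-9.1, -0.2, -0.7]
gripper_width: 0.0087
```

Run:
```python
from grind import *
p,P,o=shot('wrist','w18');s,Ps,_=shot('side');t,Pt,_=shot('top')
print(o['clock'],o['wrist_force'],o['tool_pos'],o['gripper_width'],o['dq'].round(3))
g=np.load('g.npy');R=Ro.from_quat(o['eef_rot']);z=R.apply([0,0,1])
bp=o['tool_pos']+np.array([.52858-.4062,-.23556+.20477,.0782-.1768]);print('bar',bp,'angle',.4363+np.arctan2(bp[2]-.15,np.hypot(*(bp[:2]-g[:2]))),'rad',np.linalg.norm(bp-[g[0],g[1],.15]))
cv2.imwrite('pics/s18.png',cv2.resize(s['pixels'][180:300,310:450,::-1],None,fx=5,fy=5,interpolation=cv2.INTER_CUBIC))
cv2.imwrite('pics/t18.png',cv2.resize(t['pixels'][110:210,310:440,::-1],None,fx=5,fy=5,interpolation=cv2.INTER_CUBIC))
for n,pp in (('s',s),('t',t),('w',p)):
  for l in ('screen_bar','pointer_tip'): print(n,l,[(np.round(d['location'],1).tolist(),round(d['confidence'],2)) for d in place_of(l,pp)])
for a in (.70,.763,.83): print(a,'side corner front-left',proj(Ps,gpt(g,a,.126,.11)),'fr',proj(Ps,gpt(g,a,.126,-.11)),'tip',proj(Ps,gpt(g,a,.118,.137)),'top corner',proj(Pt,gpt(g,a,.126,.11)))
```

```text
25.15 [-9.09458603 -0.21599403 -0.70107731] [ 0.39873205 -0.20258815  0.30380373] 0.008740188178719086 [ 0.014 -0.07  -0.059 -0.141 -0.099  0.177]
bar [ 0.52111205 -0.23337815  0.20520373] angle 0.7650157962023834 rad 0.1710005057232505
s screen_bar [([239.4, 342.0], 0.88)]
s pointer_tip [([204.2, 364.5], 0.48)]
t screen_bar [([189.4, 376.3], 0.65)]
t pointer_tip [([161.7, 336.3], 0.4)]
w screen_bar [([274.9, 315.7], 0.91)]
w pointer_tip [([277.1, 318.0], 0.42)]
0.7 side corner front-left [[358.84093738 213.61698291]] fr [[345.1471502  282.73616082]] tip [[362.95938971 207.42444678]] top corner [[345.05892341 168.45935067]]
0.763 side corner front-left [[359.93303088 211.90894944]] fr [[346.32908998 281.20260677]] tip [[363.98529586 205.82122683]] top corner [[345.37386054 167.32188618]]
0.83 side corner front-left [[361.2937201  210.14727682]] fr [[347.82069262 279.63336612]] tip [[365.25853644 204.16812908]] top corner [[345.74605235 165.95473917]]
```

View pics/s18.png

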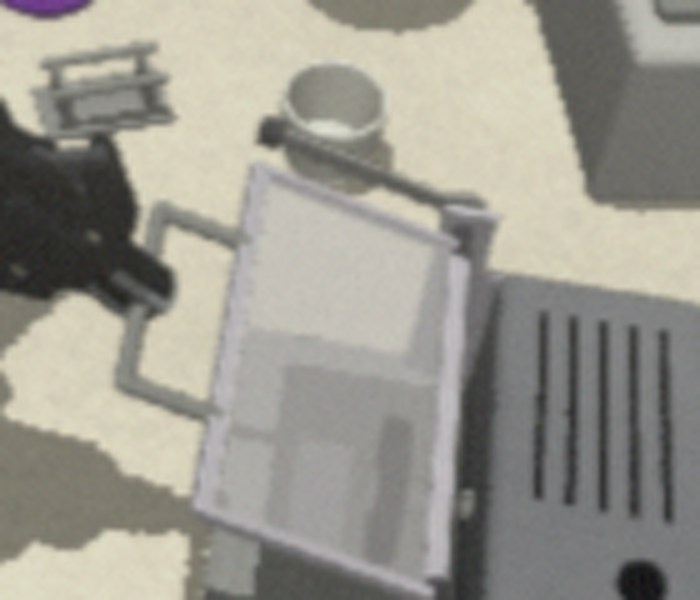

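View pics/w18.png

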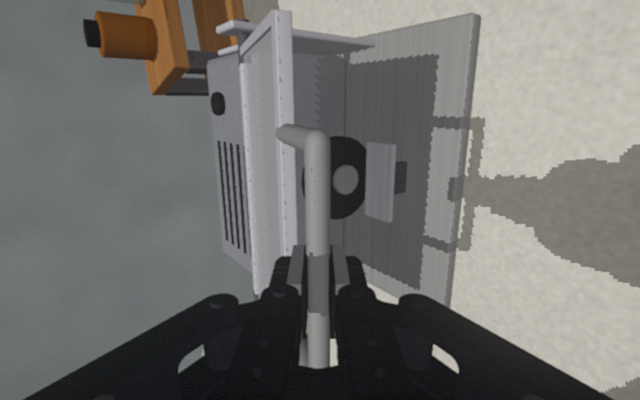

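View pics/t18.png

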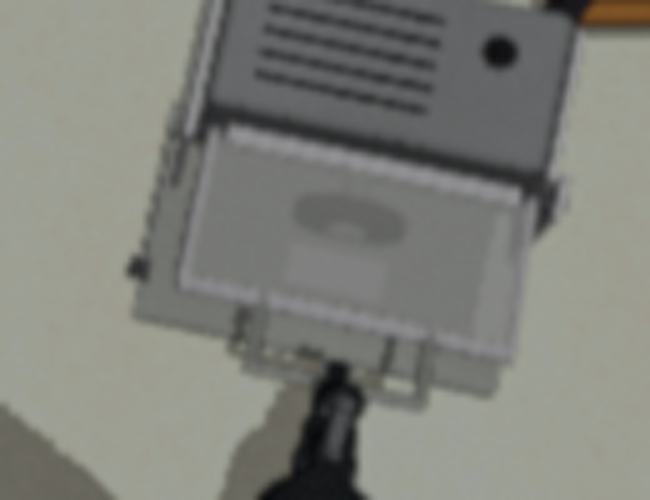

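Run:
```python
from grind import *
s,Ps,o=shot('side');print(o['clock'],o['tool_pos'],o['wrist_force'])
s2=camera('side');im=(s['pixels'].astype(float)+s2['pixels'])/2
cv2.imwrite('pics/s19.png',cv2.resize(im[198:236,355:412,::-1].astype(np.uint8),None,fx=14,fy=14,interpolation=cv2.INTER_CUBIC))
g=np.load('g.npy')
f=lambda X:((proj(Ps,X)[0]-[355,198])*14+6.5).round(0)
for a in (.70,.763,.83):
    print(a,'ptr tip',f(gpt(g,a,.118,.137)),'hinge',f(gpt(g,a,0,.137)),'scr edge',f(gpt(g,a,.126,.11)),f(gpt(g,a,.02,.11)))
```

```text
25.6 [ 0.39884358 -0.20263268  0.30360723] [-8.01682753e+00  3.69145641e-03  9.32074559e-01]
0.7 ptr tip [118. 138.] hinge [671. 338.] scr edge [ 60. 225.] [567. 407.]
0.763 ptr tip [132. 116.] hinge [671. 338.] scr edge [ 76. 201.] [570. 403.]
0.83 ptr tip [150.  93.] hinge [671. 338.] scr edge [ 95. 177.] [573. 399.]
```

View pics/s19.png

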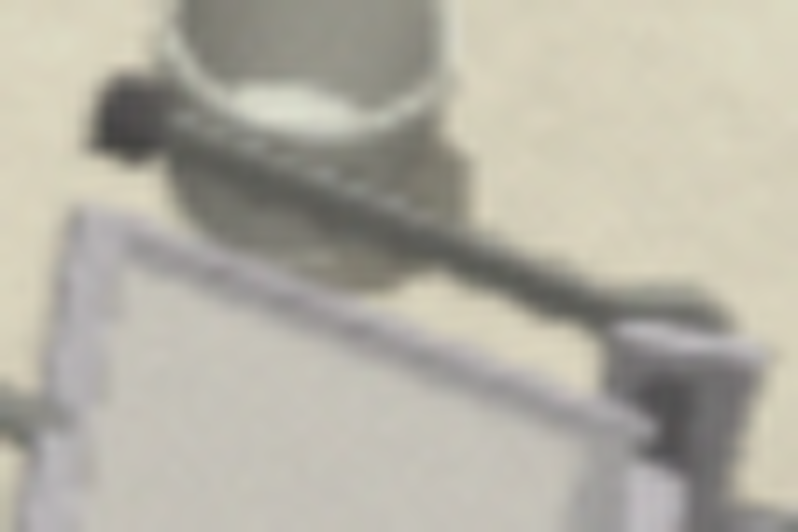

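Pointer tip at crop (132,117) falls exactly on the 0.763 model; the pointer arm and the screen's left edge run parallel (slopes ≈0.38 and ≈0.39, i.e. within ~0.02 rad). Hold, check the beaker and stillness, and hand in.

Call:
{"fn": "drive_tool", "kwargs": {"rows": [{"xyz": [0,0,0],"delta_rot": [0,0,0],"jaw": 255},{"xyz": [0,0,0],"delta_rot": [0,0,0],"jaw": 255},{"xyz": [0,0,0],"delta_rot": [0,0,0],"jaw": 255},{"xyz": [0,0,0],"delta_rot": [0,0,0],"jaw": 255},{"xyz": [0,0,0],"delta_rot": [0,0,0],"jaw": 255},{"xyz": [0,0,0],"delta_rot": [0,0,0],"jaw": 255},{"xyz": [0,0,0],"delta_rot": [0,0,0],"jaw": 255},{"xyz": [0,0,0],"delta_rot": [0,0,0],"jaw": 255}]}}

```text
clock: 26.5
tool_pos: [0.3988, -0.2026, 0.3036]
eef_rot: [-0.555, 0.707, -0.345, 0.27]
wrist_force: [-6.9, -0.1, 0.6]
gripper_width: 0.0086
```

Run:
```python
from grind import *
s,Ps,o=shot('side','s20');g=np.load('g.npy')
bp=o['tool_pos']+np.array([.52858-.4062,-.23556+.20477,.0782-.1768])
print(o['clock'],o['tool_pos'],o['wrist_force'],o['dq'].round(3),o['gripper_width'],'angle',.4363+np.arctan2(bp[2]-.15,np.hypot(*(bp[:2]-g[:2]))))
```

```text
26.5 [ 0.3988409  -0.20263767  0.30359011] [-6.85098921 -0.05371747  0.6130513 ] [ 0.002 -0.     0.    -0.001  0.001 -0.   ] 0.008619481776421566 angle 0.7640544526716039
```

View pics/s20.png

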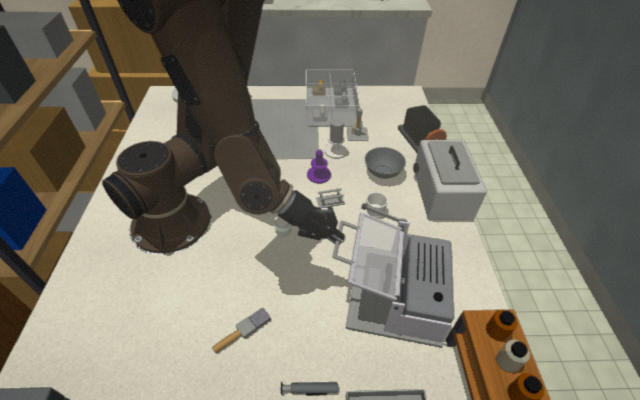

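The beaker stands on the white peg at (337,133), the screen is held up at the bar (340,238) in line with the pointer, and everything is still. Handing in.

```bash
python3 -c "
from workcell import *
print(sign_off())"
```

```text
the job is handed in; nothing more can be done
None
```

The job is handed in, at about 26.5 s of the 69 s allowed. No verdict was reported.

- **Beaker:** I gripped it on the rest with the tool leaned 38° forward and turned it 180° about the tool axis. I then lowered it over the white drying peg, not the purple look-alike, and let go. The pictures after release show it mouth down on the collar. The wrist view puts its rim about 2 mm or less from the peg's centre; the coarser side and top views scattered by up to about 20 mm. My last look at it was in the final side picture.
- **Screen:** I gripped the pull bar with 30 N and lifted the screen along its arc. The arm's pose gives a screen angle of 0.764 rad. The fitted pointer angle is 0.763 rad.
- **In line:** In the side picture the screen's edge and the pointer arm run parallel, to about 0.02 rad.
- **Still and held:** The arm was still when I handed in, with a steady force of about 7 N at the wrist. The force of the fingers on the bar could not be read separately.
- **Other things:** The pointer tip is where it was, and the bystanders in the last side picture have not visibly moved. The jar is mostly hidden behind the gripper there.
- **Checks that disagreed:** The first estimates of the pointer, from the side and top views, ranged from 0.68 to 0.78 rad, so I took a closer wrist view to settle it. My arm model was up to 1 cm off in position, so I used it only to plan reach, never to measure.

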